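Pick the one full tin from the end of a run

ROBOT

A 7-joint arm with a two-finger parallel gripper is mounted at the origin on the work surface. World frame = base frame: x ahead of the robot, y to its left, z up, the work surface at z = 0. Lengths are in m, angles in rad, forces in N, time in s.
With the tool pointing down it reaches from about 0.35 to 0.775 m from the base axis. Payload 3.1 kg.
Tool frame: the origin (TCP) lies at the very end of the fingers, on their centre line; the grasp point (between the pads) lies 19 mm behind it; z points along the fingers, x is the direction in which the jaws open and shut, and the axes are right-handed (so a half turn about z gives the same grasp; the last joint's range is limited). The gripper opens to 85 mm and grips with 20 to 120 N. Pads are 22 mm wide; open, the fingers measure 114 mm over their backs; the gripper's body (76 mm by 85 mm) begins 54 mm behind the grasp point. The pads swing forward as they close: fully open they stand 13 mm farther back than shut.
Start: joints at [1.122, 0.311, 0.014, 1.512, -0.004, 1.319, -0.027], TCP at [0.218, -0.505, 0.198] pointing down, gripper open.
Joint ranges: [-2.7, 2.7], [-0.3, 1.91], [-1.27, 1.3], [0.12, 2.57], [-1.44, 4.58], [0.2, 2.03], [-3.05, 3.05]. Speed limits (rad/s): [2.79, 2.79, 3.14, 3.14, 3.14, 3.14, 3.14].

INTERFACE

Orientations are given as a unit quaternion [x, y, z, w].
In Python, from cell import manip gives the robot as it stands.
- The arm moves only by the shell command python3 -m handwheel 'ROWS'. ROWS is JSON, a list that holds one entry, the list of rows, each a list of 7 numbers: the turn, a rotation vector about the tool's x, y, z in degrees, then the shift along the tool's x, y, z in m, then the opening, from 0 (shut) to 1 (fully open). A call has 1 to 10 rows; each row shifts and turns the pose as measured when the row begins, along the tool's axes as they then stand; what a row does not reach is not made up. A row lasts 1/12 s, in which the tool goes at most 41.7 mm and 7.16 degrees, less where a joint would pass 70% of its speed; a pose out of reach is approached as far as the arm can. A call with a gripper value outside its range is refused whole. The fingers move at their own pace and stop on an object; the grip force is fixed at half the most. Time passes only in rows, so rows that do not move let the fingers close. It gives the time, the measured TCP pose, the force and the opening at its end, in the units of the state.
- manip.get_obs(): the state, without advancing time (a new reading comes with each control period).
- manip.get_image(name): name is "scene" or "top"; returns a dict with "pixels" (420x560x3 uint8, red, green, blue), "K" (3x3 intrinsics, pixels), "dist_coeffs" ([k1, k2, p1, p2, k3] as OpenCV has them; the pictures are not rectified), "cam_to_world" (4x4, takes a point from camera to world coordinates). Camera axes: x right, y up, looking along -z (the intrinsics and any distortion apply to the point x, -y, -z); pixel columns grow to the right and rows downward; lengths in m; the calibration is good to about 2 mm. A picture is of the moment at which its call begins. There is no depth.
- manip.close_job(): hands the job in, once; it reports no verdict.
Trained networks look in the newest picture that a camera, given by its name, has taken for a name from the list of things; names that differ only in an ending like _2 or _b are one class to them, and where a whole thing is asked for, a point or a joint stands for the part that bears it (a point fixed in the world has none). Each returns a list of dicts, best first, with "conf" (0 to 1); they miss things now and then, are a little off and sometimes report something else, mostly with a low value. They report only what shows in the picture. A call takes as long as a camera call. They do not tell look-alikes from the thing itself.
- manip.recognise(camera, thing): "point" ([x, y, z] in m, in the coordinates of the camera as it stood for that picture, good to about 4 mm: the middle of the surface that is visible of it).
- manip.landmark_of(camera, thing): "point" ([x, y, z] in m, in the coordinates of the camera as it stood for that picture, good to about 4 mm: a listed point, or the origin of a listed thing).
The state is a dict: "clock": time; "joint_pos": joint angles; "dq": joint speeds; "joint_efforts": joint torques, N m; "tool_pos": TCP position; "eef_rot": TCP orientation; "contact_force": force on the tool from outside, world axes, zero at the start; "ft_torque": the same for the moment, N m; "finger_gap": finger opening in m.
Only numpy, scipy, OpenCV 4.12 (cv2) and the standard library are available. Lean on these libraries where they do the work, as an engineer would, in place of code of your own. Each camera call takes 0.05 s, during which the arm holds its last target.

TASK

The last three tins of this batch look alike, but the filler ran low and only one is full, and the scale is taken. First open the batch at the code reader: turn the sample jar round where it stands until the code label under its orange seal squarely faces the reader's window, and let it go. Then heft all three tins, stand the two lighter ones upright on the red rework tray (set down, not dropped), and finish while still holding the heaviest one in the gripper, upright and still, at least 10 cm clear of the counter and clear of everything else; knock over or push about nothing else on the counter.

Things in the scene. Friction and masses are not known exactly. Their poses are not given: they have to be found in the camera images.
- jar: loose closed sample jar, 60 mm across and 95 mm tall, brown with a white lid from 76 mm up, 0.2 to 0.3 kg, upright on the counter about 125 mm before the reader; origin at the centre of its underside, z up, +x out through the middle of its code label (orange, barred white code). An orange seal strip 13 mm wide runs from the label up and over the lid to its middle, on the +x side.
- jar_label (a point): middle of the code label, on the jar's surface 30 mm from its axis, 38 mm up
- reader: small fixed code reader, grey block 66 mm wide, 98 mm tall, reaching 57 mm back; origin on the counter under its front face; the front with the dark window looks along its own -x axis, to the jar. With the jar's +x parallel to the reader's +x (same way) the label faces the window squarely.
- reader_window (a point): middle of the reader's window, on its front face, 66 mm up
- tin_1: one of three closed tins that look the same, 64 mm across and 115 mm tall, bare metal with a dark blue band; origin at the centre of its underside, z up, standing on the counter. They differ only in weight (0.15 to 0.55 kg; the heaviest outweighs either other by 0.2 kg or more); which is the heaviest does not show.
- tin_2: one of three closed tins that look the same, 64 mm across and 115 mm tall, bare metal with a dark blue band; origin at the centre of its underside, z up, standing on the counter. They differ only in weight (0.15 to 0.55 kg; the heaviest outweighs either other by 0.2 kg or more); which is the heaviest does not show.
- tin_3: one of three closed tins that look the same, 64 mm across and 115 mm tall, bare metal with a dark blue band; origin at the centre of its underside, z up, standing on the counter. They differ only in weight (0.15 to 0.55 kg; the heaviest outweighs either other by 0.2 kg or more); which is the heaviest does not show.
- tray: fixed red shallow rework tray, 325 mm (its x axis) by 176 mm (its y axis) outside, rim 20 mm high, walls and floor 4 mm thick (a tin on it stands 4 mm above the counter); origin on the counter under the tray's centre. Room for three tins side by side along x, about 95 mm apart.
- spray: bystander, loose: white and blue spray bottle, body 68 mm in diameter, 190 mm tall, spray head 90 mm long; origin at the centre of its underside; leave alone
- label_roll: bystander, loose: roll of blank labels lying flat, 90 mm in diameter, 50 mm tall; origin at the centre of its underside; leave alone
- spice_tub: bystander, loose: white tub with green lid, 80 mm in diameter, 85 mm tall; origin at the centre of its underside; leave alone
- probe: bystander, loose: yellow probe thermometer lying flat, 185 mm long along its x axis (from -63 to +122 mm), 36 mm wide, 22 mm tall; leave alone
- scraper: bystander, loose: bench scraper lying flat, 115 mm (x) by 97 mm (y), handle 18 mm tall; leave alone
- tin_ends: bystander, loose: short stack of bare tin ends, 64 mm in diameter, 25 mm tall; origin at the centre of its underside; leave alone
Not all that is in view belongs to the job. What is shaped like the jar but purple is not meant.

How it is judged:
On the way, in this order (a step that is already met when the one before it is completed fails the run):
1. the sample jar stands, let go, with its code label facing the reader (angle between the x axis of jar and the x axis of reader, either way round below 0.26 rad and horizontal distance between jar_label and reader_window below 0.128 m and angle between jar's own z axis and vertical below 0.1 rad and height (world z) of jar below 0.01 m and distance of jar from where it was at the start of the episode below 0.02 m and contact force between jar and the fingers below 0.1 N), for 0.2 s.
2. a first tin has been lifted over and stands on the rework tray (((x of tin_1 in the frame of tray between -0.135 and 0.135 m and y of tin_1 in the frame of tray between -0.06 and 0.06 m and height (world z) of tin_1 below 0.012 m and angle between tin_1's own z axis and vertical below 0.12 rad and linear speed of tin_1 below 0.03 m/s and contact force between tin_1 and the fingers below 0.1 N) or (x of tin_2 in the frame of tray between -0.135 and 0.135 m and y of tin_2 in the frame of tray between -0.06 and 0.06 m and height (world z) of tin_2 below 0.012 m and angle between tin_2's own z axis and vertical below 0.12 rad and linear speed of tin_2 below 0.03 m/s and contact force between tin_2 and the fingers below 0.1 N) or (x of tin_3 in the frame of tray between -0.135 and 0.135 m and y of tin_3 in the frame of tray between -0.06 and 0.06 m and height (world z) of tin_3 below 0.012 m and angle between tin_3's own z axis and vertical below 0.12 rad and linear speed of tin_3 below 0.03 m/s and contact force between tin_3 and the fingers below 0.1 N))), for 0.2 s.
At the end, for the whole second after the job is handed in: heaviest tin gripped, underside 95 mm up or more, within 20 deg of upright, still, touching only the fingers, not over the back or right-hand equipment; the two lighter stand let go on the tray floor; jar stands let go within 20 mm of its start, label within 15 deg of facing the reader (all of step 1 and (((height (world z) of tin_1 above 0.095 m and contact force between tin_1 and the fingers above 2 N and angle between tin_1's own z axis and vertical below 0.35 rad and linear speed of tin_1 below 0.03 m/s and world x of tin_1 below 0.76 m and (world x of tin_1 below 0.5 m or world y of tin_1 above -0.45 m) and contact force between tin_1 and jar below 0.1 N and contact force between tin_1 and tray below 0.1 N and contact force between tin_1 and reader below 0.1 N and contact force between tin_1 and spray below 0.1 N and contact force between tin_1 and spice_tub below 0.1 N and contact force between tin_1 and tin_2 below 0.1 N and contact force between tin_1 and tin_3 below 0.1 N) and (x of tin_2 in the frame of tray between -0.135 and 0.135 m and y of tin_2 in the frame of tray between -0.06 and 0.06 m and height (world z) of tin_2 below 0.012 m and angle between tin_2's own z axis and vertical below 0.12 rad and linear speed of tin_2 below 0.03 m/s and contact force between tin_2 and the fingers below 0.1 N and contact force between tin_2 and tray between 1 and 3.4 N) and (x of tin_3 in the frame of tray between -0.135 and 0.135 m and y of tin_3 in the frame of tray between -0.06 and 0.06 m and height (world z) of tin_3 below 0.012 m and angle between tin_3's own z axis and vertical below 0.12 rad and linear speed of tin_3 below 0.03 m/s and contact force between tin_3 and the fingers below 0.1 N and contact force between tin_3 and tray between 1 and 3.4 N)) or ((height (world z) of tin_2 above 0.095 m and contact force between tin_2 and the fingers above 2 N and angle between tin_2's own z axis and vertical below 0.35 rad and linear speed of tin_2 below 0.03 m/s and world x of tin_2 below 0.76 m and (world x of tin_2 below 0.5 m or world y of tin_2 above -0.45 m) and contact force between tin_2 and jar below 0.1 N and contact force between tin_2 and tray below 0.1 N and contact force between tin_2 and reader below 0.1 N and contact force between tin_2 and spray below 0.1 N and contact force between tin_2 and spice_tub below 0.1 N and contact force between tin_2 and tin_1 below 0.1 N and contact force between tin_2 and tin_3 below 0.1 N) and (x of tin_1 in the frame of tray between -0.135 and 0.135 m and y of tin_1 in the frame of tray between -0.06 and 0.06 m and height (world z) of tin_1 below 0.012 m and angle between tin_1's own z axis and vertical below 0.12 rad and linear speed of tin_1 below 0.03 m/s and contact force between tin_1 and the fingers below 0.1 N and contact force between tin_1 and tray between 1 and 3.4 N) and (x of tin_3 in the frame of tray between -0.135 and 0.135 m and y of tin_3 in the frame of tray between -0.06 and 0.06 m and height (world z) of tin_3 below 0.012 m and angle between tin_3's own z axis and vertical below 0.12 rad and linear speed of tin_3 below 0.03 m/s and contact force between tin_3 and the fingers below 0.1 N and contact force between tin_3 and tray between 1 and 3.4 N)) or ((height (world z) of tin_3 above 0.095 m and contact force between tin_3 and the fingers above 2 N and angle between tin_3's own z axis and vertical below 0.35 rad and linear speed of tin_3 below 0.03 m/s and world x of tin_3 below 0.76 m and (world x of tin_3 below 0.5 m or world y of tin_3 above -0.45 m) and contact force between tin_3 and jar below 0.1 N and contact force between tin_3 and tray below 0.1 N and contact force between tin_3 and reader below 0.1 N and contact force between tin_3 and spray below 0.1 N and contact force between tin_3 and spice_tub below 0.1 N and contact force between tin_3 and tin_1 below 0.1 N and contact force between tin_3 and tin_2 below 0.1 N) and (x of tin_1 in the frame of tray between -0.135 and 0.135 m and y of tin_1 in the frame of tray between -0.06 and 0.06 m and height (world z) of tin_1 below 0.012 m and angle between tin_1's own z axis and vertical below 0.12 rad and linear speed of tin_1 below 0.03 m/s and contact force between tin_1 and the fingers below 0.1 N and contact force between tin_1 and tray between 1 and 3.4 N) and (x of tin_2 in the frame of tray between -0.135 and 0.135 m and y of tin_2 in the frame of tray between -0.06 and 0.06 m and height (world z) of tin_2 below 0.012 m and angle between tin_2's own z axis and vertical below 0.12 rad and linear speed of tin_2 below 0.03 m/s and contact force between tin_2 and the fingers below 0.1 N and contact force between tin_2 and tray between 1 and 3.4 N)))); the arm keeps its last pose, push and grip.
It fails at once if a bystander is pushed more than 30 mm or knocked over (distance of any of spray, label_roll, spice_tub, probe, scraper, tin_ends from where it was at the start of the episode above 0.03 m or angle between any of spray, label_roll, spice_tub, probe, scraper, tin_ends's own z axis and vertical above 0.5 rad).
It fails at once if a tin or the jar is knocked over (angle between any of tin_1, tin_2, tin_3, jar's own z axis and vertical above 0.8 rad).
It fails at once if a tin or the jar is dropped (falls free from more than about 25 mm) ((linear speed of tin_1 above 0.7 m/s and contact force between tin_1 and the fingers below 0.05 N) or (linear speed of tin_2 above 0.7 m/s and contact force between tin_2 and the fingers below 0.05 N) or (linear speed of tin_3 above 0.7 m/s and contact force between tin_3 and the fingers below 0.05 N) or (linear speed of jar above 0.7 m/s and contact force between jar and the fingers below 0.05 N)).
It also fails if it takes over 72 s, if anything falls off the work surface, if the arm or the gripper's body presses on something with over 40 N, if the wrist force passes 120 N, or if a joint passes its speed limit or range.

## Working session

There is one attempt and no reset: what is moved stays moved. The work goes in short steps, Python scripts to look and compute and a shell command to move; the robot and the scene stay as the last step left them, time stands still between calls to the robot, and variables do not carry over. Pictures are saved under pics/ and viewed, and the job is handed in when it is done.

```bash
ls; mkdir -p pics
cat > h.py <<'E'
import numpy as np, cv2
from cell import manip
def snap(cam,name):
    im=manip.get_image(cam); cv2.imwrite(f'pics/{name}.png',im['pixels'][:,:,::-1]); return im
def c2w(im,p):
    M=np.array(im['cam_to_world']); return (M@np.r_[p,1])[:3]
def w2p(im,P):
    M=np.linalg.inv(np.array(im['cam_to_world'])); q=M@np.r_[P,1]; q=np.array([q[0],-q[1],-q[2]])
    r,_=cv2.projectPoints(q.reshape(1,1,3),np.zeros(3),np.zeros(3),np.array(im['K']),np.array(im['dist_coeffs'])); return r.ravel()
def ray(im,u,v,z):
    n=cv2.undistortPoints(np.array([[[u,v]]],float),np.array(im['K']),np.array(im['dist_coeffs'])).ravel()
    M=np.array(im['cam_to_world']); d=M[:3,:3]@np.array([n[0],-n[1],-1]); o=M[:3,3]
    return o+d*(z-o[2])/d[2]
E
python3 - <<'E'
from h import *
o=manip.get_obs(); print({k:np.round(v,3) for k,v in o.items()})
ims={c:snap(c,c+'0') for c in('scene','top')}
for c in ims:
    print(c,np.round(ims[c]['cam_to_world'],3).tolist(),np.round(ims[c]['K'],1).tolist(),ims[c]['dist_coeffs'])
E
```

```text
pics
{'clock': np.float64(0.0), 'joint_pos': array([ 1.122,  0.312,  0.014,  1.513, -0.004,  1.319, -0.027]), 'dq': array([-0.002, -0.001, -0.002, -0.001,  0.002, -0.   , -0.   ]), 'joint_efforts': array([ 0.0000e+00, -3.7992e+01,  1.4600e-01, -2.3059e+01,  1.2000e-02,
        1.4000e-02,  0.0000e+00]), 'tool_pos': array([ 0.217, -0.504,  0.197]), 'eef_rot': array([ 0.835, -0.55 , -0.001, -0.001]), 'contact_force': array([-0.009,  0.335,  0.306]), 'ft_torque': array([ 0.022, -0.003, -0.028]), 'finger_gap': np.float64(0.085)}
scene [[-0.183, -0.721, 0.668, 1.284], [0.983, -0.135, 0.124, 0.217], [0.001, 0.679, 0.734, 0.879], [0.0, 0.0, 0.0, 1.0]] [[402.4, 0.0, 280.9], [0.0, 402.4, 210.5], [0.0, 0.0, 1.0]] [-0.11429742  0.          0.          0.          0.        ]
top [[-0.02, 0.998, -0.06, 0.449], [-1.0, -0.019, 0.003, 0.069], [0.002, 0.06, 0.998, 1.64], [0.0, 0.0, 0.0, 1.0]] [[545.2, 0.0, 284.2], [0.0, 545.2, 208.1], [0.0, 0.0, 1.0]] [-0.21927796  0.          0.          0.          0.        ]
```

View pics/scene0.png

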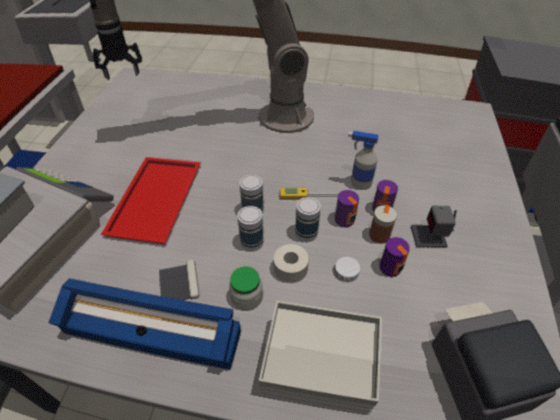

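View pics/top0.png

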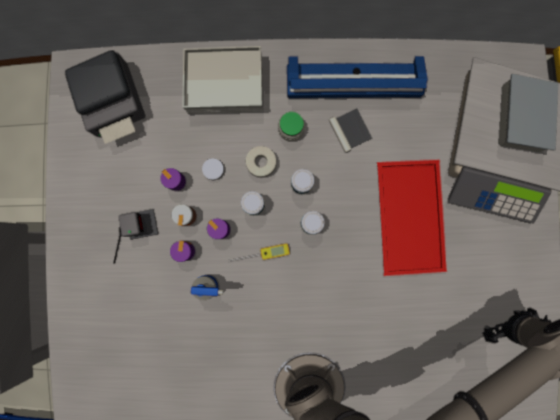

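Run:
```python
from h import *
ims={c:snap(c,c+'1') for c in('scene','top')}
for c in ims:
  for t in ['jar','tin_1','tray','reader','spray','label_roll','spice_tub','probe','scraper','tin_ends','jar_label','reader_window']:
    for d in manip.landmark_of(c,t)[:6]:
        P=c2w(ims[c],d['point']); print(c,t,round(d['conf'],2),P.round(3),w2p(ims[c],P).round())
```

```text
scene jar 0.89 [ 0.632  0.388 -0.001] [389. 267.]
scene jar 0.84 [0.424 0.366 0.001] [382. 209.]
scene jar 0.81 [0.529 0.36  0.001] [379. 236.]
scene jar 0.68 [0.487 0.258 0.002] [344. 220.]
scene tin_1 0.93 [ 0.496 -0.013 -0.001] [253. 210.]
scene tin_1 0.65 [0.558 0.154 0.002] [306. 233.]
scene tin_1 0.58 [0.621 0.009 0.004] [251. 242.]
scene tray 0.75 [ 0.512 -0.326  0.001] [154. 200.]
scene tray 0.43 [0.411 0.108 0.002] [298. 195.]
scene reader 0.71 [0.511 0.488 0.006] [425. 236.]
scene spray 0.81 [0.32  0.299 0.003] [361. 182.]
scene label_roll 0.74 [0.688 0.127 0.002] [289. 269.]
scene spice_tub 0.89 [0.789 0.039 0.001] [247. 297.]
scene probe 0.84 [0.411 0.111 0.003] [299. 195.]
scene probe 0.64 [0.62  0.008 0.005] [250. 242.]
scene scraper 0.74 [ 0.779 -0.137  0.007] [181. 281.]
scene scraper 0.7 [0.529 0.357 0.001] [378. 236.]
scene tin_ends 0.84 [0.668 0.275 0.001] [345. 272.]
scene jar_label 0.89 [0.656 0.414 0.04 ] [402. 267.]
scene jar_label 0.76 [0.506 0.277 0.039] [352. 217.]
scene jar_label 0.71 [0.453 0.356 0.041] [381. 207.]
scene jar_label 0.62 [0.503 0.358 0.039] 
[... 471 characters left out ...]
tin_1 0.74 [ 0.501 -0.01  -0.003] [309. 223.]
top tin_1 0.62 [0.502 0.366 0.038] [183. 225.]
top tray 0.78 [ 0.514 -0.318  0.003] [410. 217.]
top reader 0.81 [0.508 0.488 0.002] [145. 224.]
top spray 0.9 [0.32  0.299 0.   ] [208. 285.]
top label_roll 0.79 [0.687 0.131 0.   ] [261. 162.]
top spice_tub 0.83 [ 0.785  0.037 -0.   ] [292. 130.]
top probe 0.89 [0.415 0.115 0.004] [268. 253.]
top scraper 0.92 [ 0.782 -0.136  0.003] [348. 130.]
top tin_ends 0.7 [ 0.672  0.282 -0.005] [212. 169.]
top jar_label 0.63 [0.502 0.363 0.034] [184. 225.]
top jar_label 0.57 [0.453 0.362 0.039] [184. 241.]
top jar_label 0.57 [0.513 0.28  0.038] [211. 220.]
top reader_window 0.97 [0.508 0.489 0.068] [140. 223.]
```

The jar family: the brown one with the white lid at scene (382,225) / top (182,215) is the one meant. The purple ones at scene (347,208), (385,195), (395,257) are decoys. Three tins are at scene (252,192), (250,226), (308,217). Next is one close crop to check the choice, the label angle and the reader angle.

Run:
```python
from h import *
a=cv2.imread('pics/top1.png')[170:275,105:245]; b=cv2.imread('pics/scene1.png')[165:285,325:465]
a=cv2.resize(a,(760,570),interpolation=cv2.INTER_CUBIC); cv2.imwrite('pics/ct.png',a)
b=cv2.resize(b,(700,600),interpolation=cv2.INTER_CUBIC); cv2.imwrite('pics/cs.png',b)
```

```text
(no output)
```

View pics/ct.png

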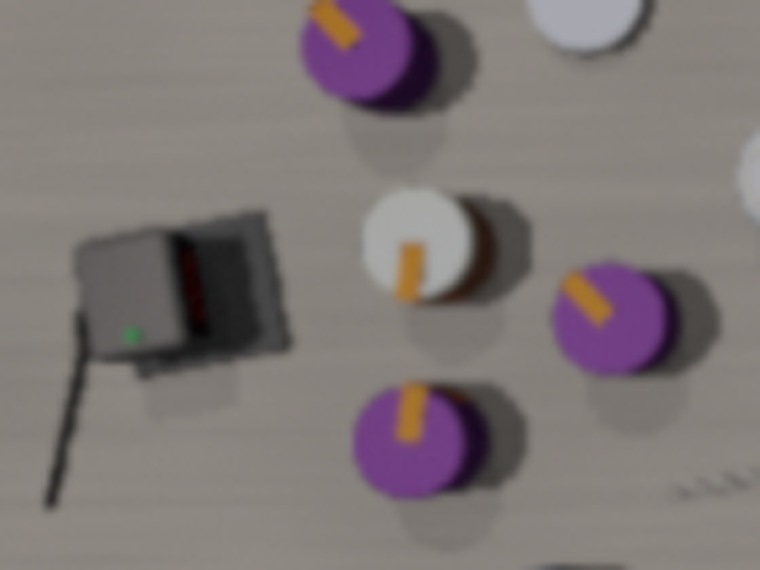

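View pics/cs.png

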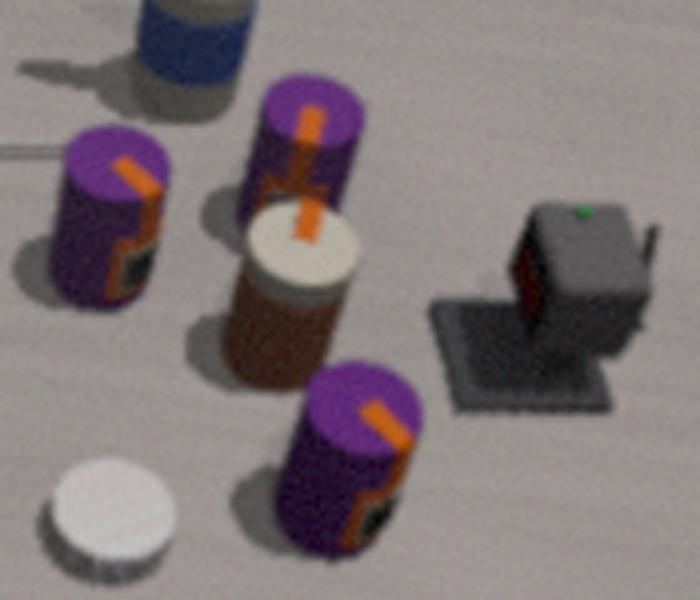

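```bash
cat >> h.py <<'E'
def jarang(im,cx,cy,z=0.096):
    px=im['pixels']; u0,v0=w2p(im,[cx,cy,z]); c=[int(round(u0)),int(round(v0))]
    s=6; r=14; sub=px[c[1]-r:c[1]+r+1,c[0]-r:c[0]+r+1]
    sub=cv2.resize(sub,None,fx=s,fy=s,interpolation=cv2.INTER_CUBIC); hsv=cv2.cvtColor(sub,cv2.COLOR_RGB2HSV)
    m=(hsv[...,0]>5)&(hsv[...,0]<22)&(hsv[...,1]>150)&(hsv[...,2]>130)
    w=(hsv[...,1]<60)&(hsv[...,2]>150)
    f=lambda m:[ (x+.5)/s-.5+off for x,off in zip(np.nonzero(m)[::-1],(c[0]-r,c[1]-r))]
    u,v=f(m); P=np.array([ray(im,a,b,z)[:2] for a,b in zip(u,v)])
    P=P[np.hypot(*(P-[cx,cy]).T)<0.033]
    mu=P.mean(0); e=np.linalg.svd(P-mu)[2][0]
    uu,vv=f(m|w); (lx,ly),lr=cv2.minEnclosingCircle(np.float32(np.c_[uu,vv]))
    L=ray(im,lx,ly,z)[:2]
    if e@(mu-[cx,cy])<0:e=-e
    return np.degrees(np.arctan2(e[1],e[0])),mu,len(P),P
E
python3 - <<'E'
from h import *
im=snap('top','top2')
a,mu,n,P=jarang(im,0.529,0.36); print(a,mu,n)
c=lambda x,y:(105+ (x+.5)*140/760-.5,170+(y+.5)*105/570-.5)
for (p,q,z) in [((265,213),(290,348),.008),((165,230),(188,350),.098),((78,245),(92,360),.098)]:
    A=ray(im,*c(*p),z);B=ray(im,*c(*q),z);d=A-B; print(A.round(3),B.round(3),np.degrees(np.arctan2(d[1],d[0]))+90)
for x,y,t in [(418,243,'white lid'),(357,48,'p3'),(610,320,'p2'),(411,442,'p1')]: print(t,ray(im,*c(x,y),.095).round(4))
# tins: lid blobs
px=im['pixels']
for t,(u,v) in dict(a=(252,203),b=(303,181),c=(313,223)).items():
    sub=px[v-20:v+21,u-20:u+21]; g=cv2.cvtColor(sub,cv2.COLOR_RGB2HSV)
    m=((g[...,2]>165)).astype(np.uint8); k,l,st,ce=cv2.connectedComponentsWithStats(m); j=1+np.argmax(st[1:,4])
    print(t,ray(im,*(ce[j]+[u-20,v-20]),.115).round(4),st[j])
# tray corners
A=cv2.cvtColor(px,cv2.COLOR_RGB2HSV); m=(((A[...,0]<8)|(A[...,0]>172))&(A[...,1]>180)&(A[...,2]>90)); m[:,:350]=0;m[:,460:]=0
r=cv2.minAreaRect(np.float32(np.argwhere(m)[:,::-1])); print(r); B=[ray(im,*p,.02) for p in cv2.boxPoints(r)]; print(np.round(B,3),np.mean(B,0))
E
```

```text
172.26908927937964 [0.51416214 0.36203368] 838
[0.553 0.461 0.008] [0.477 0.448 0.008] 100.27523244046975
[0.539 0.494 0.098] [0.475 0.482 0.098] 100.80600679068539
[0.532 0.542 0.098] [0.47  0.535 0.098] 96.89865919075021
white lid [0.5296 0.358  0.095 ]
p3 [0.6337 0.3902 0.095 ]
p2 [0.4873 0.2567 0.095 ]
p1 [0.425 0.363 0.095]
a [0.5598 0.1558 0.115 ] [ 11  11  18  17 225]
b [0.6199 0.0122 0.115 ] [ 12  11  16  16 202]
c [ 0.5003 -0.0134  0.115 ] [ 12  12  16  16 205]
((411.39495849609375, 216.81906127929688), (111.84427642822266, 61.0683479309082), 86.42366790771484)
[[ 0.677 -0.22   0.02 ]
 [ 0.687 -0.41   0.02 ]
 [ 0.347 -0.42   0.02 ]
 [ 0.342 -0.231  0.02 ]] [ 0.51327819 -0.3201182   0.02      ]
```

The crop confirms it: the brown jar with white lid has its seal pointing at about 171°, and the reader needs about 100°, so I turn it −71°.

```bash
python3 -m handwheel '[[[0,0,-1,-0.028,-0.026,-0.005,1],[0,0,-1,-0.028,-0.026,-0.005,1],[0,0,-1,-0.028,-0.026,-0.005,1],[0,0,-1,-0.028,-0.026,-0.005,1],[0,0,-1,-0.028,-0.026,-0.005,1],[0,0,-1,-0.028,-0.026,-0.005,1],[0,0,-1,-0.028,-0.026,-0.005,1],[0,0,-1,-0.028,-0.026,-0.005,1],[0,0,-1,-0.028,-0.026,-0.005,1],[0,0,-1,-0.028,-0.026,-0.005,1]]]'
cat >> h.py <<'E'
def go(x,y,z=None,yaw=None):
    """print remaining move in tool axes"""
    from scipy.spatial.transform import Rotation as R
    o=manip.get_obs(); r=R.from_quat(o['eef_rot']); p=np.array(o['tool_pos'])
    z=p[2] if z is None else z
    X=r.as_matrix()[:,0]; cy=np.degrees(np.arctan2(X[1],X[0])); yaw=cy if yaw is None else yaw
    c,s=np.cos(np.radians(yaw)),np.sin(np.radians(yaw))
    T=np.array([[c,s,0],[s,-c,0],[0,0,-1]]).T
    print('t',round(float(o['clock']),2),'pos',p.round(4),'yaw',cy.round(1),'q7',np.round(o['joint_pos'][6],2),'gap',round(float(o['finger_gap']),4),'F',np.round(o['contact_force'],2))
    print('turn',np.degrees((r.inv()*R.from_matrix(T)).as_rotvec()).round(2),'shift',r.inv().apply(np.array([x,y,z])-p).round(4))
E
python3 -c "
from h import *
go(.5295,.359,.2,-55)"
```

```text
clock: 2.28
tool_pos: [0.317, -0.1306, 0.2455]
eef_rot: [0.877, -0.48, 0.0, 0.003]
contact_force: [1.3, -0.3, -0.7]
finger_gap: 0.0858
t 2.28 pos [ 0.317  -0.1306  0.2455] yaw -57.4 q7 -0.6 gap 0.0858 F [ 1.26 -0.35 -0.66]
turn [ 0.32 -0.21 -2.39] shift [-0.2981 -0.4431  0.0419]
```

```bash
python3 -m handwheel '[[[0,0,0,-0.023,-0.034,0,1],[0,0,0,-0.023,-0.034,0,1],[0,0,0,-0.023,-0.034,0,1],[0,0,0,-0.023,-0.034,0,1],[0,0,0,-0.023,-0.034,0,1],[0,0,0,-0.023,-0.034,0,1],[0,0,0,-0.023,-0.034,0,1],[0,0,0,-0.023,-0.034,0,1],[0,0,0,-0.023,-0.034,0,1],[0,0,0,-0.023,-0.034,0,1]]]'
python3 -c "
from h import *
go(.5295,.359,.16,-55)"
```

```text
clock: 3.12
tool_pos: [0.4808, 0.2524, 0.2475]
eef_rot: [0.875, -0.484, 0.01, 0.003]
contact_force: [0.7, -1.3, 1.4]
finger_gap: 0.0852
t 3.12 pos [0.4808 0.2524 0.2475] yaw -57.9 q7 -1.78 gap 0.0852 F [ 0.67 -1.34  1.37]
turn [-0.24 -1.22 -2.88] shift [-0.0662 -0.0975  0.0866]
```

```bash
python3 -m handwheel '[[[0,0,-6.5,0,0,0,1],[0,0,-6.5,0,0,0,1],[0,0,-6.5,0,0,0,1],[0,0,-6.5,0,0,0,1],[0,0,-6.5,0,0,0,1],[0,0,-6,0,0,0,1],[0,0,0,0,0,0,1]]]'
python3 -c "
from h import *
go(.5295,.359,.15,-20); print(manip.get_obs()['joint_pos'].round(2))"
```

```text
clock: 3.7
tool_pos: [0.4783, 0.27, 0.2436]
eef_rot: [0.99, -0.142, 0.003, 0.001]
contact_force: [0.3, 0.8, 0.1]
finger_gap: 0.0854
t 3.7 pos [0.4783 0.27   0.2436] yaw -16.4 q7 -1.14 gap 0.0854 F [0.35 0.84 0.1 ]
turn [ 0.02 -0.4   3.63] shift [ 0.0234 -0.0998  0.0938]
[ 0.13  0.44 -0.99  1.41  0.38  1.49 -1.14]
```

```bash
python3 -m handwheel '[[[0,0,1,0.006,-0.026,0.02,1],[0,0,1,0.006,-0.025,0.02,1],[0,0,1,0.006,-0.025,0.02,1],[0,0,0,0.005,-0.023,0.02,1],[0,0,0,0,0,0,1],[0,0,0,0,0,0,1]]]'
python3 -c "
from h import *
go(.5295,.359,.036,-20); print(manip.get_obs()['joint_pos'].round(2))"
```

```text
clock: 4.2
tool_pos: [0.5381, 0.3565, 0.1609]
eef_rot: [0.983, -0.182, 0.006, 0.002]
contact_force: [-0.8, -0.4, 1.5]
finger_gap: 0.0857
t 4.2 pos [0.5381 0.3565 0.1609] yaw -21.0 q7 -1.33 gap 0.0857 F [-0.8  -0.4   1.54]
turn [ 0.08 -0.73 -1.  ] shift [-0.0105  0.0005  0.1248]
[-0.12  0.67 -0.88  1.26  0.52  1.43 -1.33]
```

```bash
python3 -m handwheel '[[[0,0,0,-0.008,0,0.01,1],[0,0,0,-0.002,0,0.01,1],[0,0,0,0,0,0,1],[0,0,0,0,0,0,1]]]'
python3 -c "
from h import *
go(.5295,.359,.036,-20); print(manip.get_obs()['joint_pos'].round(2))"
```

```text
clock: 4.53
tool_pos: [0.5296, 0.358, 0.1418]
eef_rot: [0.983, -0.186, 0.007, 0.002]
contact_force: [0.6, 0.4, 0.4]
finger_gap: 0.0855
t 4.53 pos [0.5296 0.358  0.1418] yaw -21.4 q7 -1.36 gap 0.0855 F [0.62 0.44 0.41]
turn [ 0.09 -0.86 -1.42] shift [-0.002  -0.0011  0.1058]
[-0.12  0.67 -0.88  1.32  0.52  1.38 -1.36]
```

```bash
python3 -m handwheel '[[[0,-0.8,0,0,-0.001,0.02,1],[0,0,0,0,0,0.02,1],[0,0,0,0,0,0.02,1],[0,0,0,0,0,0.02,1],[0,0,0,0,0,0.015,1],[0,0,0,0,0,0.005,1],[0,0,0,0,0,0,1],[0,0,0,0,0,0,1]]]'
python3 -c "
from h import *
go(.5295,.359,.036,-20); print(manip.get_obs()['joint_pos'].round(2))
im=snap('top','top3');im=snap('scene','scene3')
b=cv2.imread('pics/scene3.png')[120:285,300:480];cv2.imwrite('pics/c3.png',cv2.resize(b,None,fx=3.5,fy=3.5))"
```

```text
clock: 5.2
tool_pos: [0.5397, 0.3561, 0.0497]
eef_rot: [0.981, -0.192, 0.009, -0.004]
contact_force: [0.4, -0.1, 0.4]
finger_gap: 0.0855
t 5.2 pos [0.5397 0.3561 0.0497] yaw -22.2 q7 -1.41 gap 0.0855 F [ 0.45 -0.08  0.4 ]
turn [-0.61 -0.89 -2.17] shift [-0.0107  0.0013  0.0136]
[-0.12  0.75 -0.83  1.42  0.58  1.2  -1.41]
```

View pics/c3.png

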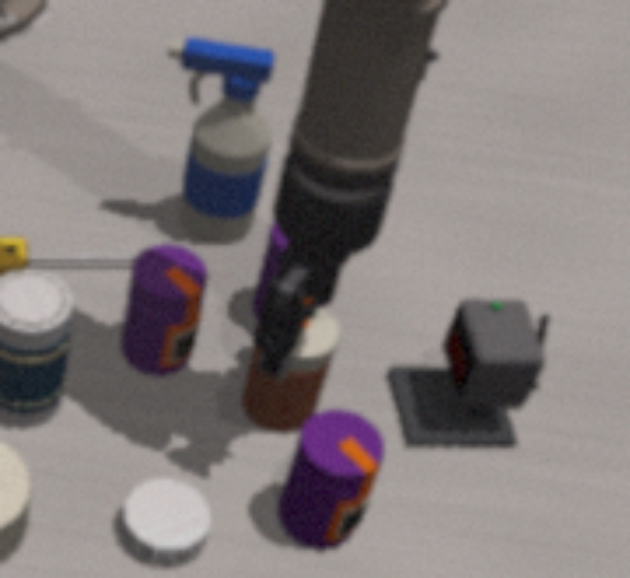

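Jaws straddle the jar but sit 10 mm off along the jaw axis; recentring, then going down the last 14 mm.

```bash
python3 -m handwheel '[[[0,-0.5,0,-0.006,0.001,0.004,1],[0,-0.4,0,-0.005,0,0.004,1],[0,0,0,0,0,0.004,1],[0,0,0,0,0,0,1],[0,0,0,0,0,0,1]]]'
python3 -c "
from h import *
go(.5295,.359,.036,-20); print(manip.get_obs()['joint_pos'].round(2))"
```

```text
clock: 5.72
tool_pos: [0.5297, 0.3628, 0.0411]
eef_rot: [0.981, -0.192, 0.002, -0.009]
contact_force: [-0.4, -0.1, 0.8]
finger_gap: 0.0851
t 5.72 pos [0.5297 0.3628 0.0411] yaw -22.1 q7 -1.42 gap 0.0851 F [-0.36 -0.1   0.77]
turn [-1.03 -0.11 -2.14] shift [0.0012 0.0037 0.005 ]
[-0.12  0.76 -0.84  1.44  0.58  1.18 -1.42]
```

```bash
python3 -m handwheel '[[[-1,0,0,0.001,0.0035,0.003,1],[0,0,0,0,0,0,1],[0,0,0,0,0,0,0],[0,0,0,0,0,0,0],[0,0,0,0,0,0,0],[0,0,0,0,0,0,0],[0,0,0,0,0,0,0],[0,0,0,0,0,0,0]]]'
python3 -c "
from h import *
go(.5295,.359,.036,-93); print(manip.get_obs()['joint_pos'].round(2))"
```

```text
clock: 6.38
tool_pos: [0.5295, 0.3597, 0.0382]
eef_rot: [0.981, -0.192, 0.001, 0.0]
contact_force: [-1.2, 0.2, 0.2]
finger_gap: 0.0583
t 6.38 pos [0.5295 0.3597 0.0382] yaw -22.1 q7 -1.42 gap 0.0583 F [-1.24  0.23  0.21]
turn [-5.000e-02 -8.000e-02  7.088e+01] shift [0.0003 0.0007 0.0022]
[-0.13  0.77 -0.83  1.43  0.58  1.2  -1.42]
```

```bash
python3 -m handwheel '[[[0,0,0,0,0,-0.005,0],[0,0,5,0,0,0,0],[0,0,6,0,0,0,0],[0,0,6,0,0,0,0],[0,0,6,0,0,0,0],[0,0,6,0,0,0,0],[0,0,6,0,0,0,0],[0,0,6,0,0,0,0],[0,0,0,0,0,0,0]]]'
python3 -c "
from h import *
go(.5295,.3597,.0385,-93); print(manip.get_obs()['joint_pos'].round(2))"
```

```text
clock: 7.13
tool_pos: [0.5271, 0.3558, 0.0408]
eef_rot: [0.843, -0.538, -0.001, 0.004]
contact_force: [0.2, 0.9, -2.7]
finger_gap: 0.058
t 7.13 pos [0.5271 0.3558 0.0408] yaw -65.1 q7 -2.08 gap 0.058 F [ 0.17  0.91 -2.66]
turn [ 0.4  -0.31 27.85] shift [-0.0025 -0.0038  0.0023]
[-0.21  0.71 -0.67  1.44  0.45  1.16 -2.08]
```

```bash
python3 -m handwheel '[[[0,0,6,0,0,0,0],[0,0,6,0,0,0,0],[0,0,6,0,0,0,0],[0,0,5,0,0,0,0],[0,0,3,0,0,0,0],[0,0,0,0,0,0,0],[0,0,0,0,0,0,0]]]'
python3 -c "
from h import *
go(.5295,.3597,.0385,-93); print(manip.get_obs()['joint_pos'].round(2))
im=snap('top','top4')
b=cv2.imread('pics/top4.png')[150:275,105:245];cv2.imwrite('pics/c4.png',cv2.resize(b,None,fx=4.5,fy=4.5))"
```

```text
clock: 7.72
tool_pos: [0.5251, 0.3541, 0.0392]
eef_rot: [-0.7, 0.715, 0.0, -0.007]
contact_force: [-0.5, 0.1, -1.8]
finger_gap: 0.0581
t 7.72 pos [0.5251 0.3541 0.0392] yaw -91.2 q7 -2.49 gap 0.0581 F [-0.54  0.06 -1.78]
turn [ 0.57 -0.59  1.78] shift [-0.0057 -0.0043  0.0006]
[-0.27  0.68 -0.56  1.44  0.38  1.14 -2.49]
```

View pics/c4.png

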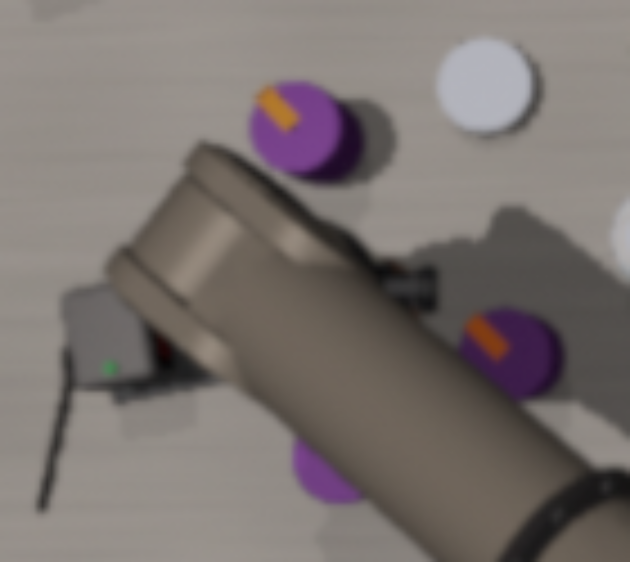

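```bash
python3 -m handwheel '[[[0.5,-0.5,1.5,-0.004,-0.003,0,0],[0,0,0,-0.002,-0.002,0.001,0],[0,0,0,0,0,0,0],[0,0,0,0,0,0,0]]]'
python3 -c "
from h import *
go(.5295,.3597,.0385,-93)"
```

```text
clock: 8.1
tool_pos: [0.5308, 0.3606, 0.0383]
eef_rot: [-0.691, 0.723, 0.0, -0.0]
contact_force: [1.1, -0.5, -2.3]
finger_gap: 0.0579
t 8.1 pos [0.5308 0.3606 0.0383] yaw -92.6 q7 -2.51 gap 0.0579 F [ 1.14 -0.53 -2.29]
turn [ 0.05 -0.01  0.38] shift [ 0.0009  0.0012 -0.0002]
```

Released in place, then up and look.

```bash
python3 -m handwheel '[[[0,0,0,0,0,0,1],[0,0,0,0,0,0,1],[0,0,0,0,0,0,1],[0,0,0,0,0,0,1],[0,0,0,0,0,0,1],[0,0,0,0,0,-0.015,1],[0,0,0,0,0,-0.03,1],[0,0,0,0,0,-0.03,1],[0,0,0,0,0,-0.03,1],[0,0,0,0,0,-0.03,1]]]'
python3 -c "
from h import *
go(.561,.155,.2,-72); print(manip.get_obs()['joint_pos'].round(2))
im=snap('scene','scene5')
for t in('jar','jar_label','reader_window'):
  for d in manip.landmark_of('scene',t)[:6]:
        P=c2w(im,d['point']); print(t,round(d['conf'],2),P.round(3),w2p(im,P).round())
b=cv2.imread('pics/scene5.png')[120:285,300:480];cv2.imwrite('pics/c5.png',cv2.resize(b,None,fx=3.5,fy=3.5))"
```

```text
clock: 8.93
tool_pos: [0.5271, 0.357, 0.17]
eef_rot: [-0.692, 0.722, 0.001, -0.008]
contact_force: [0.3, 0.5, 0.1]
finger_gap: 0.0852
t 8.93 pos [0.5271 0.357  0.17  ] yaw -92.5 q7 -2.45 gap 0.0852 F [0.3  0.49 0.13]
turn [  0.88  -0.43 -20.48] shift [ 0.2006 -0.0422 -0.0285]
[-0.27  0.59 -0.59  1.25  0.32  1.41 -2.45]
jar 0.98 [0.427 0.363 0.001] [381. 210.]
jar 0.97 [0.489 0.256 0.001] [344. 220.]
jar 0.82 [ 0.634  0.391 -0.004] [390. 269.]
jar 0.75 [0.531 0.361 0.003] [380. 236.]
jar_label 0.68 [0.455 0.355 0.041] [380. 207.]
jar_label 0.62 [0.656 0.409 0.039] [400. 267.]
jar_label 0.57 [0.53  0.385 0.039] [391. 228.]
jar_label 0.57 [0.505 0.277 0.038] [352. 217.]
reader_window 0.8 [0.508 0.49  0.066] [431. 221.]
reader_window 0.44 [0.318 0.299 0.002] [361. 183.]
```

View pics/c5.png

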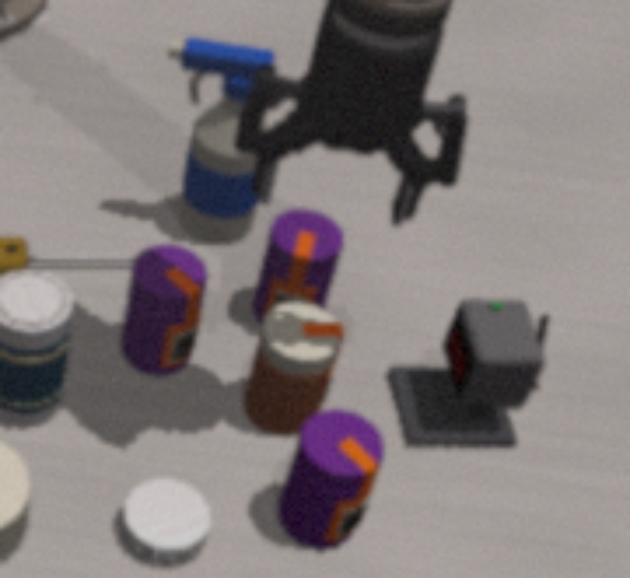

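```bash
python3 -c "
from h import *
im=snap('scene','scene6')
a,mu,n,P=jarang(im,.5305,.3605); print(a,mu,n)"
```

```text
100.19561354325353 [0.52771523 0.37574422] 746
```

Label at 100.2°, against 100.3° for the reader. Now to the nearest tin (A).

```bash
python3 -m handwheel '[[[0.4,-0.2,-1,0.035,-0.007,0,1],[0.4,-0.2,-1,0.035,-0.007,0,1],[0,0,-1,0.035,-0.007,0,1],[0,0,-1,0.035,-0.007,0,1],[0,0,-1,0.035,-0.007,0,1],[0,0,0,0.02,-0.003,0,1],[0,0,0,0,0,0,1],[0,0,0,0,0,0,1]]]'
python3 -c "
from h import *
go(.56,.155,.055,-88); print(manip.get_obs()['joint_pos'].round(2))"
```

```text
clock: 9.85
tool_pos: [0.5561, 0.1518, 0.1519]
eef_rot: [0.726, -0.687, -0.006, 0.014]
contact_force: [0.1, 0.6, -0.3]
finger_gap: 0.0857
t 9.85 pos [0.5561 0.1518 0.1519] yaw -86.8 q7 -2.03 gap 0.0857 F [ 0.09  0.65 -0.32]
turn [ 1.6  -0.57  1.2 ] shift [-0.0039 -0.0067  0.0967]
[ 0.11  0.48 -0.6   1.46  0.27  1.31 -2.03]
```

```bash
python3 -m handwheel '[[[1.5,-0.5,0,-0.003,-0.004,0.01,1],[0,0,0,0,0,0.02,1],[0,0,0,0,0,0.02,1],[0,0,0,0,0,0.01,1],[0,0,0,0,0,0,1]]]'
python3 -c "
from h import *
go(.56,.155,.055,-88)
im=snap('top','top7'); print(jarang(im,.5305,.3605)[:3])
b=cv2.imread('pics/top7.png')[130:275,105:345];cv2.imwrite('pics/c7.png',cv2.resize(b,None,fx=3.2,fy=3.2))"
```

```text
clock: 10.27
tool_pos: [0.5554, 0.162, 0.0862]
eef_rot: [0.729, -0.684, -0.004, 0.001]
contact_force: [0.2, -0.7, -1.1]
finger_gap: 0.0857
t 10.27 pos [0.5554 0.162  0.0862] yaw -86.4 q7 -2.06 gap 0.0857 F [ 0.19 -0.7  -1.09]
turn [0.41 0.21 1.62] shift [ 0.0073 -0.0043  0.0311]
(np.float64(101.11726644847046), array([0.53003312, 0.37774489]), 791)
```

View pics/c7.png

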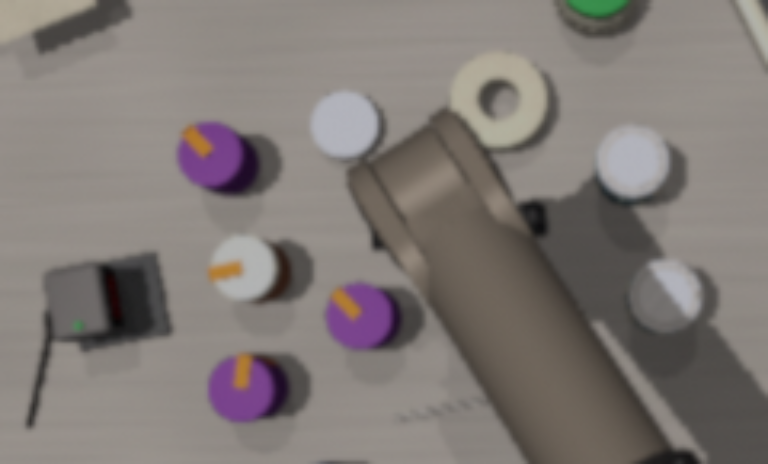

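Jar at (245,268) in the crop has its seal aimed at the reader window (115,295) (101° in the top view), and the decoys have not moved. Continuing down on tin A.

```bash
python3 -m handwheel '[[[0,0,0,0.006,-0.004,0,1],[0,0,0,0,0,0.012,1],[0,0,0,0,0,0.012,1],[0,0,0,0,0,0.005,1],[0,0,0,0,0,0,1]]]'
python3 -c "
from h import *
go(.56,.155,.055,-88)"
```

```text
clock: 10.73
tool_pos: [0.5624, 0.1601, 0.0584]
eef_rot: [0.73, -0.683, -0.003, -0.002]
contact_force: [-0.2, -0.4, 0.0]
finger_gap: 0.0855
t 10.73 pos [0.5624 0.1601 0.0584] yaw -86.2 q7 -2.07 gap 0.0855 F [-0.24 -0.43  0.05]
turn [0.05 0.4  1.83] shift [0.005  0.0027 0.0034]
```

```bash
python3 -m handwheel '[[[0,0,0,0.004,0.002,0.002,1],[0,0,0,0,0,0,1],[0,0,0,0,0,0,0],[0,0,0,0,0,0,0],[0,0,0,0,0,0,0],[0,0,0,0,0,0,0],[0,0,0,0,0,0,0],[0,0,0,0,0,0,0]]]'
python3 -c "
from h import *
go(.56,.155,.2,-90)"
python3 -m handwheel '[[[0,0,0,0,0,-0.01,0],[0,0,0,0,0,-0.02,0],[0,0,0,0,0,-0.02,0],[0,0,0,0,0,-0.01,0],[0,0,0,0,0,0,0],[0,0,0,0,0,0,0],[0,0,0,0,0,0,0],[0,0,0,0,0,0,0]]]'
python3 -c "
from h import *
go(.56,.155,.2,-90)
print(manip.get_obs()['joint_efforts'].round(2),manip.get_obs()['joint_pos'].round(2))"
```

```text
clock: 11.4
tool_pos: [0.5609, 0.1553, 0.0568]
eef_rot: [0.73, -0.683, -0.002, -0.003]
contact_force: [0.7, 0.2, -0.5]
finger_gap: 0.0621
t 11.4 pos [0.5609 0.1553 0.0568] yaw -86.2 q7 -2.06 gap 0.0621 F [ 0.65  0.17 -0.55]
turn [-0.01  0.41  3.78] shift [-0.0007  0.0008 -0.1432]
clock: 12.07
tool_pos: [0.5581, 0.1538, 0.1177]
eef_rot: [0.73, -0.683, -0.004, 0.0]
contact_force: [-0.3, 0.4, -1.6]
finger_gap: 0.0622
t 12.07 pos [0.5581 0.1538 0.1177] yaw -86.2 q7 -2.03 gap 0.0622 F [-0.29  0.36 -1.59]
turn [0.37 0.3  3.82] shift [-0.0016 -0.0015 -0.0823]
[-0.000e+00 -4.245e+01 -6.700e+00 -2.229e+01 -3.000e-02  1.000e-02
  0.000e+00] [ 0.12  0.5  -0.6   1.53  0.29  1.21 -2.03]
```

```bash
for i in 1 2 3; do python3 -m handwheel '[[[0,0,0,0,0,0,0]]]' | grep -E "contact|gap"; done;  python3 -c "
from h import *
im=snap('scene','scene8')
b=cv2.imread('pics/scene8.png')[120:300,200:420];cv2.imwrite('pics/c8.png',cv2.resize(b,None,fx=3,fy=3))"
```

```text
contact_force: [-0.6, 0.6, -1.9]
finger_gap: 0.0621
contact_force: [0.5, -0.8, -2.2]
finger_gap: 0.0623
contact_force: [-0.5, 0.6, -1.6]
finger_gap: 0.0623
```

View pics/c8.png

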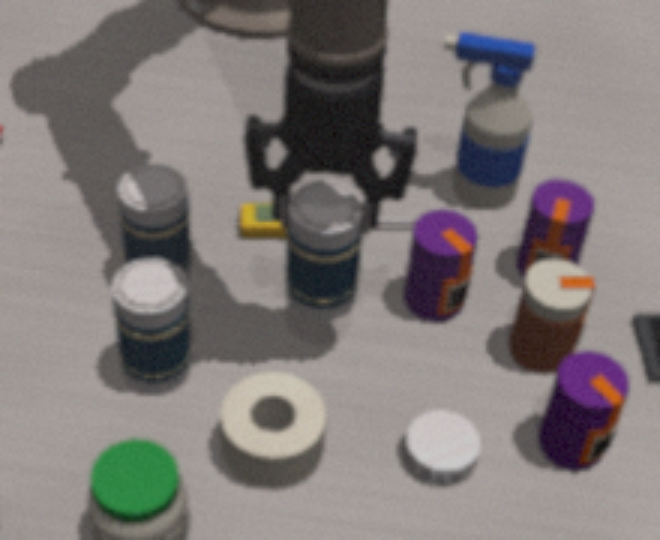

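The scene view shows tin A held clear of the counter at crop (325,245); the force reads only about 1.8 N, so about 0.18 kg: light. Up, then across to the tray.

```bash
python3 -m handwheel '[[[0,0,0,0,0,-0.03,0],[0,0,0,0,0,-0.035,0],[0,0,0,0.01,0,-0.03,0],[0,0,0,0.02,0,0,0],[0,0,0,0.03,0,0,0],[0,0,0,0.04,0,0,0],[0,0,0,0.04,0,0,0],[0,0,0,0.04,0,0,0],[0,0,0,0.04,0,0,0],[0,0,0,0.04,0,0,0]]]'
python3 -c "
from h import *
go(.584,-.317,.2,-88); print(manip.get_obs()['joint_pos'].round(2))"
```

```text
clock: 13.2
tool_pos: [0.5757, -0.0969, 0.2101]
eef_rot: [0.742, -0.671, -0.01, -0.0]
contact_force: [1.1, 0.6, -3.1]
finger_gap: 0.0621
t 13.2 pos [ 0.5757 -0.0969  0.2101] yaw -84.3 q7 -1.5 gap 0.0621 F [ 1.13  0.62 -3.1 ]
turn [0.83 0.86 3.75] shift [0.2199 0.0137 0.0069]
[ 0.52  0.45 -0.56  1.35  0.22  1.42 -1.5 ]
```

```bash
python3 -m handwheel '[[[0.4,0.4,1,0.038,0.003,0,0],[0.4,0.4,1,0.038,0.003,0,0],[0,0,1,0.038,0.002,0,0],[0,0,0,0.038,0.002,0,0],[0,0,0,0.03,0,0,0],[0,0,0,0.02,0,0,0],[0,0,0,0,0,0,0],[0,0,0,0,0,0,0]]]'
python3 -c "
from h import *
go(.584,-.317,.064,-88); print(manip.get_obs()['joint_pos'].round(2))"
```

```text
clock: 13.87
tool_pos: [0.5723, -0.3269, 0.2041]
eef_rot: [0.715, -0.699, 0.0, 0.005]
contact_force: [-0.2, 1.2, -2.0]
finger_gap: 0.0617
t 13.87 pos [ 0.5723 -0.3269  0.2041] yaw -88.6 q7 -1.22 gap 0.0617 F [-0.16  1.16 -1.95]
turn [ 0.4  -0.41 -0.65] shift [-0.0107 -0.0129  0.14  ]
[ 0.75  0.59 -0.46  1.14  0.26  1.48 -1.22]
```

```bash
python3 -m handwheel '[[[0,0,0,-0.006,-0.007,0.025,0],[0,0,0,-0.004,-0.005,0.025,0],[0,0,0,0,0,0.025,0],[0,0,0,0,0,0.025,0],[0,0,0,0,0,0.02,0],[0,0,0,0,0,0.01,0],[0,0,0,0,0,0,0],[0,0,0,0,0,0,0]]]'
python3 -c "
from h import *
go(.584,-.317,.0608,-88)"
```

```text
clock: 14.53
tool_pos: [0.5875, -0.3062, 0.0705]
eef_rot: [0.719, -0.695, -0.001, 0.001]
contact_force: [0.9, 0.1, -0.9]
finger_gap: 0.0622
t 14.53 pos [ 0.5875 -0.3062  0.0705] yaw -88.0 q7 -1.28 gap 0.0622 F [ 0.91  0.13 -0.89]
turn [ 0.14 -0.05 -0.04] shift [0.0107 0.0038 0.0097]
```

```bash
python3 -m handwheel '[[[0,0,0,0.009,0.003,0.002,0],[0,0,0,0,0,0.003,0],[0,0,0,0,0,0.003,0],[0,0,0,0,0,0.002,0],[0,0,0,0,0,0,0],[0,0,0,0,0,0,0]]]'
python3 -c "
from h import *
go(.584,-.317,.0608,-88)"
```

```text
clock: 15.03
tool_pos: [0.5889, -0.3176, 0.0665]
eef_rot: [0.719, -0.695, 0.005, -0.001]
contact_force: [-0.6, 0.9, -1.3]
finger_gap: 0.0624
t 15.03 pos [ 0.5889 -0.3176  0.0665] yaw -88.1 q7 -1.27 gap 0.0624 F [-0.55  0.93 -1.29]
turn [-0.45 -0.35 -0.05] shift [-0.0008  0.0049  0.0056]
```

```bash
python3 -m handwheel '[[[-0.4,-0.3,0,0,0.002,0.003,0],[0,0,0,0,0.002,0.003,0],[0,0,0,0,0,0.002,0],[0,0,0,0,0,0.002,0],[0,0,0,0,0,0,0]]]'
python3 -c "
from h import *
go(.584,-.317,.0608,-88)"
```

```text
clock: 15.45
tool_pos: [0.5863, -0.3181, 0.0612]
eef_rot: [0.719, -0.695, 0.002, -0.001]
contact_force: [-0.6, -0.3, -1.9]
finger_gap: 0.0624
t 15.45 pos [ 0.5863 -0.3181  0.0612] yaw -88.1 q7 -1.27 gap 0.0624 F [-0.59 -0.33 -1.91]
turn [-0.26 -0.14 -0.08] shift [-0.0012  0.0022  0.0004]
```

```bash
python3 -m handwheel '[[[0,0,0,0,0,0.002,0],[0,0,0,0,0,0.002,0],[0,0,0,0,0,0,0],[0,0,0,0,0,0,0]]]'
python3 -c "
from h import *
go(.584,-.317,.0608,-88);im=snap('scene','scene9')
b=cv2.imread('pics/scene9.png')[100:280,80:300];cv2.imwrite('pics/c9.png',cv2.resize(b,None,fx=3,fy=3))"
```

```text
clock: 15.78
tool_pos: [0.588, -0.3183, 0.0609]
eef_rot: [0.719, -0.695, 0.005, -0.002]
contact_force: [-0.3, 0.4, -0.4]
finger_gap: 0.0621
t 15.78 pos [ 0.588  -0.3183  0.0609] yaw -88.1 q7 -1.27 gap 0.0621 F [-0.26  0.4  -0.39]
turn [-0.51 -0.25 -0.07] shift [-0.0015  0.004   0.0001]
```

View pics/c9.png

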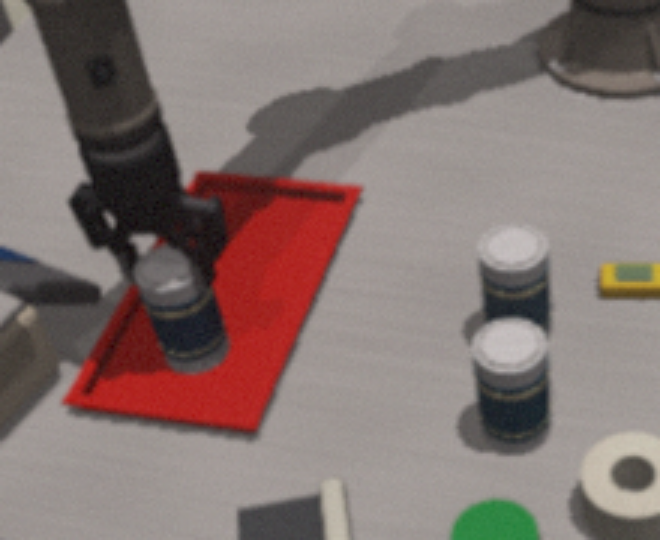

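Tin A is on the tray floor at crop (190,365), and the force has dropped to about 0. Opening and rising.

```bash
python3 -m handwheel '[[[0,0,0,0,0,0,1],[0,0,0,0,0,0,1],[0,0,0,0,0,0,1],[0,0,0,0,0,0,1],[0,0,0,0,0,0,1],[0,0,0,0,0,-0.015,1],[0,0,0,0,0,-0.03,1],[0,0,0,0,0,-0.035,1],[0,0,0,0,0,-0.035,1],[0,0,0,0,0,-0.01,1]]]'
python3 -c "
from h import *
go(.62,.0115,.2,-88); print(manip.get_obs()['joint_pos'].round(2))"
```

```text
clock: 16.67
tool_pos: [0.583, -0.3166, 0.1825]
eef_rot: [0.719, -0.695, -0.002, 0.0]
contact_force: [1.2, 0.2, 0.8]
finger_gap: 0.0854
t 16.67 pos [ 0.583  -0.3166  0.1825] yaw -88.0 q7 -1.23 gap 0.0854 F [1.15 0.23 0.83]
turn [ 0.21  0.16 -0.04] shift [-0.3266 -0.0481 -0.0167]
[ 0.73  0.61 -0.47  1.16  0.26  1.44 -1.23]
```

```bash
python3 -m handwheel '[[[0,0,0,-0.03,-0.005,0,1],[0,0,0,-0.038,-0.006,0,1],[0,0,0,-0.038,-0.006,0,1],[0,0,0,-0.038,-0.006,0,1],[0,0,0,-0.038,-0.006,0,1],[0,0,0,-0.038,-0.006,0,1],[0,0,0,-0.038,-0.006,0,1],[0,0,0,-0.03,-0.004,0,1],[0,0,0,0,0,0,1],[0,0,0,0,0,0,1]]]'
python3 -c "
from h import *
go(.62,.0115,.055,-88); print(manip.get_obs()['joint_pos'].round(2))
im=snap('top','top10'); px=im['pixels']
for t,(u,v) in dict(b=(303,181),c=(313,223),A=(396,187)).items():
    sub=px[v-20:v+21,u-20:u+21]; g=cv2.cvtColor(sub,cv2.COLOR_RGB2HSV)
    m=((g[...,2]>165)&(g[...,1]<60)).astype(np.uint8); k,l,st,ce=cv2.connectedComponentsWithStats(m); j=1+np.argmax(st[1:,4])
    print(t,ray(im,*(ce[j]+[u-20,v-20]),.115).round(4),st[j])
for d in manip.landmark_of('top','tin_1'): print(c2w(im,d['point']).round(3),d['conf'])"
```

```text
clock: 17.5
tool_pos: [0.6237, -0.0209, 0.1836]
eef_rot: [0.716, -0.698, 0.004, -0.001]
contact_force: [0.0, -1.7, -0.6]
finger_gap: 0.0856
t 17.5 pos [ 0.6237 -0.0209  0.1836] yaw -88.6 q7 -1.73 gap 0.0856 F [ 0.03 -1.71 -0.6 ]
turn [-0.37 -0.28 -0.61] shift [-0.0332  0.0038  0.1284]
[ 0.34  0.52 -0.53  1.31  0.27  1.38 -1.73]
b [0.6094 0.02   0.115 ] [  9  16  18  13 128]
c [ 0.5005 -0.0112  0.115 ] [ 10  11  18  17 233]
A [ 0.5893 -0.3058  0.115 ] [35 14  6 16 72]
[ 0.62   0.011 -0.   ] 0.76
[ 0.588 -0.321  0.004] 0.68
```

View pics/top10.png

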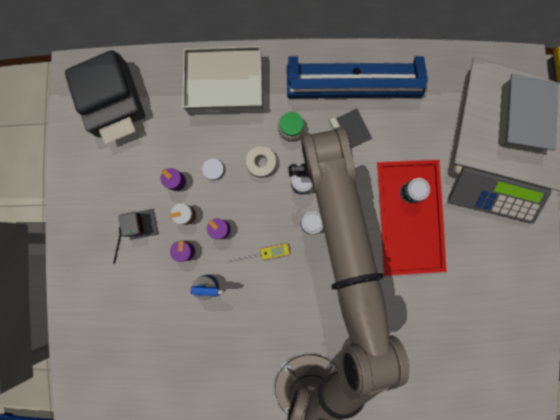

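Tin A stands upright on the tray at (418,189). The jar at (182,214) still faces the reader. Lining up over tin B at (303,182).

```bash
python3 -m handwheel '[[[0,0,0,-0.02,0.002,0.01,1],[0,0,0,-0.013,0.002,0.02,1],[0,0,0,0,0,0.02,1],[0,0,0,0,0,0.01,1],[0,0,0,0,0,0,1],[0,0,0,0,0,0,1]]]'
python3 -c "
from h import *
go(.62,.0115,.055,-88)"
```

```text
clock: 18.1
tool_pos: [0.6216, -0.0037, 0.1218]
eef_rot: [0.708, -0.706, 0.008, 0.001]
contact_force: [0.0, -0.4, 0.8]
finger_gap: 0.0856
t 18.1 pos [ 0.6216 -0.0037  0.1218] yaw -89.9 q7 -1.81 gap 0.0856 F [ 0.04 -0.37  0.79]
turn [-0.55 -0.72 -1.9 ] shift [-0.016   0.0022  0.0666]
```

```bash
python3 -m handwheel '[[[-0.5,-0.7,-1,-0.012,0.002,0,1],[0,0,0,-0.004,0,0,1],[0,0,0,0,0,0,1],[0,0,0,0,0,0,1]]]'
python3 -c "
from h import *
go(.62,.0115,.055,-88)"
```

```text
clock: 18.43
tool_pos: [0.6217, 0.0098, 0.1245]
eef_rot: [0.712, -0.702, 0.002, -0.002]
contact_force: [0.4, 0.4, 0.8]
finger_gap: 0.0852
t 18.43 pos [0.6217 0.0098 0.1245] yaw -89.2 q7 -1.81 gap 0.0852 F [0.39 0.39 0.77]
turn [-0.27 -0.02 -1.18] shift [-0.0017  0.002   0.0694]
```

```bash
python3 -m handwheel '[[[0,0,0,-0.001,0.001,0.015,1],[0,0,0,0,0,0.02,1],[0,0,0,0,0,0.02,1],[0,0,0,0,0,0.01,1],[0,0,0,0,0,0,1],[0,0,0,0,0,0,1]]]'
python3 -c "
from h import *
go(.62,.0115,.055,-88)"
```

```text
clock: 18.93
tool_pos: [0.6265, 0.012, 0.0635]
eef_rot: [0.712, -0.702, 0.006, -0.006]
contact_force: [1.0, 1.2, -0.3]
finger_gap: 0.0855
t 18.93 pos [0.6265 0.012  0.0635] yaw -89.1 q7 -1.84 gap 0.0855 F [ 0.96  1.2  -0.31]
turn [-1.   -0.02 -1.15] shift [0.0004 0.0066 0.0084]
```

```bash
python3 -m handwheel '[[[-0.8,0,0,0,0.006,0.004,1],[0,0,0,0,0.001,0.003,1],[0,0,0,0,0,0,1],[0,0,0,0,0,0,0],[0,0,0,0,0,0,0],[0,0,0,0,0,0,0],[0,0,0,0,0,0,0],[0,0,0,0,0,0,0],[0,0,0,0,0,0,0]]]'
python3 -c "
from h import *
go(.62,.0115,.055,-88)"
python3 -m handwheel '[[[0,0,0,0,0,-0.01,0],[0,0,0,0,0,-0.02,0],[0,0,0,0,0,-0.02,0],[0,0,0,0,0,-0.01,0],[0,0,0,0,0,0,0],[0,0,0,0,0,0,0],[0,0,0,0,0,0,0],[0,0,0,0,0,0,0]]]'
for i in 1 2 3; do python3 -m handwheel '[[[0,0,0,0,0,0,0]]]' | grep -E "contact|gap"; done
python3 -c "
from h import *
go(.62,.0115,.2,-88);print(manip.get_obs()['joint_pos'].round(2))"
```

```text
clock: 19.68
tool_pos: [0.6221, 0.0121, 0.0605]
eef_rot: [0.712, -0.702, 0.004, -0.003]
contact_force: [-0.0, -0.1, -0.3]
finger_gap: 0.0619
t 19.68 pos [0.6221 0.0121 0.0605] yaw -89.2 q7 -1.84 gap 0.0619 F [-0.01 -0.07 -0.28]
turn [-0.56 -0.02 -1.17] shift [0.0006 0.0021 0.0055]
clock: 20.35
tool_pos: [0.6181, 0.0117, 0.1205]
eef_rot: [0.712, -0.702, 0.001, -0.0]
contact_force: [0.3, 0.5, -2.7]
finger_gap: 0.0618
contact_force: [0.6, 0.4, -1.8]
finger_gap: 0.0618
contact_force: [0.5, 0.4, -2.5]
finger_gap: 0.0619
contact_force: [-0.3, -0.1, -3.2]
finger_gap: 0.0617
t 20.6 pos [0.6162 0.0115 0.1177] yaw -89.1 q7 -1.81 gap 0.0617 F [-0.3  -0.06 -3.19]
turn [ 0.22 -0.03 -1.12] shift [ 0.0001 -0.0035 -0.0824]
[ 0.3   0.56 -0.53  1.42  0.28  1.25 -1.81]
```

Tin B reads about 2.5 N (0.26 kg), also light. To the tray.

```bash
python3 -m handwheel '[[[0,0,0,0,0,-0.03,0],[0,0,0,0,0,-0.035,0],[0,0,0,0.01,0,-0.03,0],[0,0,0,0.03,0.01,0,0],[0,0,0,0.035,0.018,0,0],[0,0,0,0.035,0.018,0,0],[0,0,0,0.035,0.018,0,0],[0,0,0,0.035,0.018,0,0],[0,0,0,0.035,0.018,0,0],[0,0,0,0.035,0.018,0,0]]]'
python3 -c "
from h import *
go(.444,-.321,.2,-88); print(manip.get_obs()['joint_pos'].round(2))"
```

```text
clock: 21.43
tool_pos: [0.5036, -0.2333, 0.2112]
eef_rot: [0.723, -0.691, -0.007, -0.001]
contact_force: [0.6, -0.1, -2.1]
finger_gap: 0.0621
t 21.43 pos [ 0.5036 -0.2333  0.2112] yaw -87.4 q7 -1.26 gap 0.0621 F [ 0.58 -0.12 -2.08]
turn [0.45 0.68 0.64] shift [0.085  0.0635 0.0107]
[ 0.77  0.37 -0.5   1.44  0.17  1.39 -1.26]
```

```bash
python3 -m handwheel '[[[0.4,0.6,0.5,0.028,0.02,0,0],[0,0,0,0.02,0.015,0.01,0],[0,0,0,0.012,0.01,0.02,0],[0,0,0,0,0,0.02,0],[0,0,0,0,0,0.02,0],[0,0,0,0,0,0.01,0],[0,0,0,0,0,0,0],[0,0,0,0,0,0,0]]]'
python3 -c "
from h import *
go(.444,-.321,.0645,-88); print(manip.get_obs()['joint_pos'].round(2))"
```

```text
clock: 22.1
tool_pos: [0.4474, -0.3166, 0.127]
eef_rot: [0.71, -0.704, 0.001, 0.006]
contact_force: [0.5, 0.3, -2.2]
finger_gap: 0.0618
t 22.1 pos [ 0.4474 -0.3166  0.127 ] yaw -89.5 q7 -1.14 gap 0.0618 F [ 0.52  0.25 -2.24]
turn [ 0.41 -0.52 -1.48] shift [0.0038 0.003  0.0626]
[ 0.91  0.39 -0.44  1.61  0.19  1.18 -1.14]
```

```bash
python3 -m handwheel '[[[0.4,-0.5,-1,0.003,0.003,0.015,0],[0,0,0,0,0,0.015,0],[0,0,0,0,0,0.01,0],[0,0,0,0,0,0.008,0],[0,0,0,0,0,0.005,0],[0,0,0,0,0,0,0],[0,0,0,0,0,0,0]]]'
python3 -c "
from h import *
go(.444,-.321,.0645,-88)"
```

```text
clock: 22.68
tool_pos: [0.453, -0.3184, 0.0787]
eef_rot: [0.72, -0.694, 0.006, -0.002]
contact_force: [1.0, -0.4, -2.1]
finger_gap: 0.062
t 22.68 pos [ 0.453  -0.3184  0.0787] yaw -88.0 q7 -1.13 gap 0.062 F [ 0.96 -0.36 -2.06]
turn [-0.7  -0.33  0.04] shift [0.0022 0.0093 0.0141]
```

```bash
python3 -m handwheel '[[[-0.6,-0.3,0,0.001,0.005,0.004,0],[0,0,0,0,0.003,0.004,0],[0,0,0,0,0,0.003,0],[0,0,0,0,0,0.003,0],[0,0,0,0,0,0,0],[0,0,0,0,0,0,0]]]'
python3 -c "
from h import *
go(.444,-.321,.0645,-88)"
```

```text
clock: 23.18
tool_pos: [0.4459, -0.3207, 0.0655]
eef_rot: [0.72, -0.694, 0.002, -0.0]
contact_force: [0.3, 0.8, -1.1]
finger_gap: 0.0619
t 23.18 pos [ 0.4459 -0.3207  0.0655] yaw -88.0 q7 -1.12 gap 0.0619 F [ 0.34  0.83 -1.12]
turn [-0.22 -0.16  0.05] shift [0.0002 0.0019 0.001 ]
```

```bash
python3 -m handwheel '[[[0,0,0,0,0,0.002,0],[0,0,0,0,0,0.001,0],[0,0,0,0,0,0,0],[0,0,0,0,0,0,0]]]'
python3 -m handwheel '[[[0,0,0,0,0,0,0]]]'
python3 -c "
from h import *
go(.444,-.321,.0645,-88);im=snap('scene','scene11')
b=cv2.imread('pics/scene11.png')[100:280,80:300];cv2.imwrite('pics/c11.png',cv2.resize(b,None,fx=3,fy=3))"
```

```text
clock: 23.52
tool_pos: [0.4471, -0.3211, 0.0652]
eef_rot: [0.72, -0.694, 0.004, -0.001]
contact_force: [0.2, 0.1, -2.1]
finger_gap: 0.0619
clock: 23.6
tool_pos: [0.4472, -0.3212, 0.0652]
eef_rot: [0.72, -0.694, 0.004, -0.001]
contact_force: [-0.3, 0.6, -2.8]
finger_gap: 0.0619
t 23.6 pos [ 0.4472 -0.3212  0.0652] yaw -88.0 q7 -1.12 gap 0.0619 F [-0.34  0.61 -2.75]
turn [-0.35 -0.27  0.05] shift [-0.0003  0.0032  0.0006]
```

View pics/c11.png

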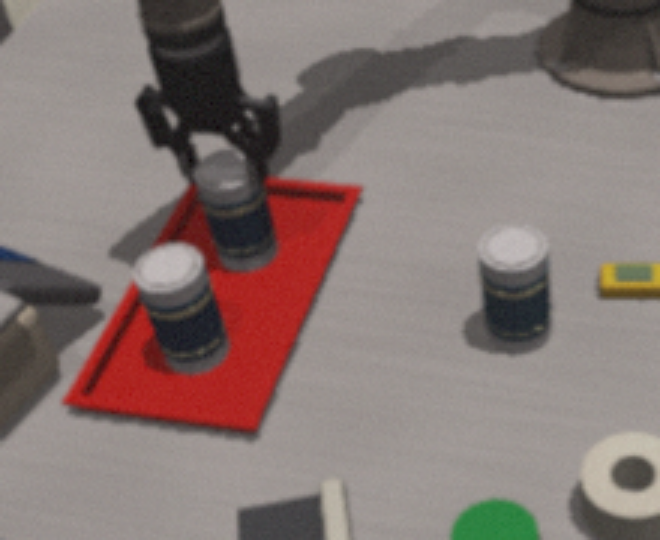

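Tin B hangs just above the tray floor and the force is still about 2.5 N. Down in small steps.

```bash
python3 -m handwheel '[[[0,0,0,0,0,0.002,0],[0,0,0,0,0,0.002,0],[0,0,0,0,0,0.002,0],[0,0,0,0,0,0.001,0],[0,0,0,0,0,0,0]]]'; python3 -m handwheel '[[[0,0,0,0,0,0,0]]]'
```

```text
clock: 24.07
tool_pos: [0.4485, -0.3213, 0.065]
eef_rot: [0.72, -0.694, 0.005, -0.0]
contact_force: [-0.4, -0.8, -2.9]
finger_gap: 0.0619
clock: 24.15
tool_pos: [0.4486, -0.3214, 0.0648]
eef_rot: [0.72, -0.694, 0.005, -0.0]
contact_force: [0.1, 0.7, -2.5]
finger_gap: 0.0612
```

```bash
python3 -m handwheel '[[[0,0,0,0,0.001,0.004,0],[0,0,0,0,0.001,0.004,0],[0,0,0,0,0,0,0]]]'; python3 -m handwheel '[[[0,0,0,0,0,0,0]]]'
```

```text
clock: 24.4
tool_pos: [0.4503, -0.3217, 0.066]
eef_rot: [0.719, -0.694, 0.009, -0.001]
contact_force: [0.6, -0.1, -2.4]
finger_gap: 0.0618
clock: 24.48
tool_pos: [0.451, -0.322, 0.0666]
eef_rot: [0.72, -0.694, 0.009, -0.001]
contact_force: [0.6, 0.4, -2.0]
finger_gap: 0.0617
```

```bash
python3 -c "
from h import *
o=manip.get_obs();print(o['joint_pos'].round(3),o['joint_efforts'].round(2),o['ft_torque'].round(2))
go(.4445,-.321,.0645,-88);im=snap('scene','scene12')
b=cv2.imread('pics/scene12.png')[140:220,120:220];cv2.imwrite('pics/c12.png',cv2.resize(b,None,fx=7,fy=7,interpolation=cv2.INTER_CUBIC))"
```

```text
[ 0.911  0.45  -0.432  1.694  0.217  1.025 -1.128] [ 5.000e-02 -4.088e+01 -4.450e+00 -2.098e+01  2.000e-02  5.000e-02
  0.000e+00] [ 0.06 -0.01 -0.03]
t 24.48 pos [ 0.451  -0.322   0.0666] yaw -88.0 q7 -1.13 gap 0.0617 F [ 0.57  0.41 -1.97]
turn [-0.86 -0.67  0.04] shift [-0.0012  0.0065  0.0019]
```

View pics/c12.png

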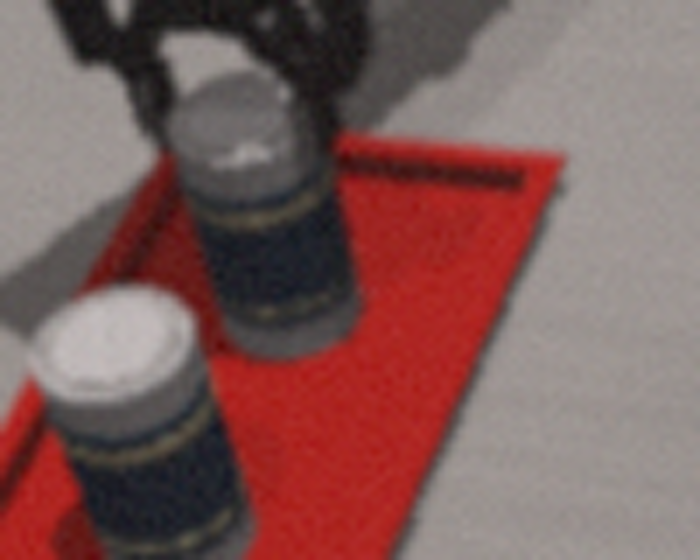

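```bash
python3 -m handwheel '[[[-0.8,-0.6,0,-0.001,0.006,0.004,0],[-0.3,0,0,0,0.001,0.003,0],[0,0,0,0,0,0,0]]]'; python3 -m handwheel '[[[0,0,0,0,0,0,0]]]';python3 -c "
from h import *
go(.4445,-.321,.0645,-88)"
```

```text
clock: 24.78
tool_pos: [0.4505, -0.3218, 0.0652]
eef_rot: [0.72, -0.694, 0.004, -0.001]
contact_force: [-0.5, -0.2, -2.0]
finger_gap: 0.062
clock: 24.87
tool_pos: [0.4506, -0.322, 0.0649]
eef_rot: [0.72, -0.694, 0.004, -0.001]
contact_force: [-0.5, 0.2, -2.5]
finger_gap: 0.0617
t 24.87 pos [ 0.4506 -0.322   0.0649] yaw -87.9 q7 -1.13 gap 0.0617 F [-0.47  0.25 -2.52]
turn [-0.39 -0.24  0.06] shift [-0.0012  0.006   0.0004]
```

```bash
python3 -m handwheel '[[[0,0,0,0,0,0.006,0]]]'; python3 -m handwheel '[[[0,0,0,0,0,0.006,0]]]';python3 -m handwheel '[[[0,0,0,0,0,0,0]]]';python3 -c "
from h import *
go(.4445,-.321,.0645,-88)"
```

```text
clock: 24.95
tool_pos: [0.4513, -0.3224, 0.0642]
eef_rot: [0.719, -0.695, 0.004, -0.001]
contact_force: [-16.7, 8.3, 67.0]
finger_gap: 0.0619
clock: 25.03
tool_pos: [0.4522, -0.3223, 0.0646]
eef_rot: [0.719, -0.695, 0.005, -0.0]
contact_force: [-12.0, 7.3, 42.9]
finger_gap: 0.0616
clock: 25.12
tool_pos: [0.4526, -0.3223, 0.0665]
eef_rot: [0.719, -0.695, 0.006, -0.0]
contact_force: [0.2, 1.2, -3.2]
finger_gap: 0.0616
t 25.12 pos [ 0.4526 -0.3223  0.0665] yaw -88.0 q7 -1.13 gap 0.0616 F [ 0.2   1.23 -3.16]
turn [-0.47 -0.45  0.  ] shift [-0.0016  0.008   0.0019]
```

The stiff arm bounces off the floor: contact at z about 0.0645. Lowering about 1.5 mm and opening straight away.

```bash
python3 -m handwheel '[[[-0.4,-0.4,0,0,0,0.0015,0],[0,0,0,0,0,0.0005,1],[0,0,0,0,0,0,1],[0,0,0,0,0,0,1],[0,0,0,0,0,0,1],[0,0,0,0,0,0,1]]]'; python3 -c "
from h import *
go(.4445,-.321,.0645,-88);im=snap('scene','scene13')
b=cv2.imread('pics/scene13.png')[100:280,80:300];cv2.imwrite('pics/c13.png',cv2.resize(b,None,fx=3,fy=3))
for d in manip.landmark_of('scene','tin_1'): print(c2w(im,d['point']).round(3),d['conf'])"
```

```text
clock: 25.62
tool_pos: [0.4505, -0.3227, 0.0599]
eef_rot: [0.719, -0.695, -0.002, 0.0]
contact_force: [0.5, -0.3, -0.1]
finger_gap: 0.0856
t 25.62 pos [ 0.4505 -0.3227  0.0599] yaw -88.1 q7 -1.13 gap 0.0856 F [ 0.48 -0.26 -0.13]
turn [ 0.21  0.14 -0.06] shift [-0.0019  0.0059 -0.0045]
[ 0.448 -0.328  0.009] 0.71
[ 0.496 -0.014 -0.001] 0.6
[ 0.586 -0.323  0.008] 0.59
```

View pics/c13.png

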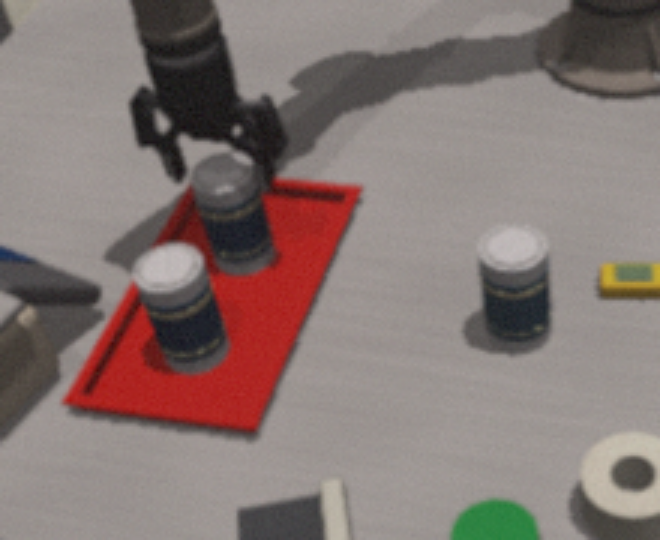

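Tin B stands free on the tray at crop (240,265). Rising and moving to tin C.

```bash
python3 -m handwheel '[[[0,0,0,0,0,-0.015,1],[0,0,0,0,0,-0.03,1],[0,0,0,0,0,-0.035,1],[0,0,0,0,0,-0.035,1],[0,0,0,-0.01,0,-0.015,1],[0,0,0,-0.03,-0.005,0,1],[0,0,0,-0.038,-0.006,0,1],[0,0,0,-0.038,-0.006,0,1],[0,0,0,-0.038,-0.006,0,1],[0,0,0,-0.038,-0.006,0,1]]]'
python3 -c "
from h import *
go(.5005,-.0118,.17,-88); print(manip.get_obs()['joint_pos'].round(2))"
```

```text
clock: 26.55
tool_pos: [0.4726, -0.1378, 0.1948]
eef_rot: [0.71, -0.704, -0.001, 0.003]
contact_force: [0.4, -0.1, -0.0]
finger_gap: 0.0856
t 26.55 pos [ 0.4726 -0.1378  0.1948] yaw -89.5 q7 -1.44 gap 0.0856 F [ 0.45 -0.09 -0.  ]
turn [ 0.26 -0.15 -1.55] shift [-0.1258 -0.029   0.0244]
[ 0.7   0.24 -0.55  1.65  0.13  1.29 -1.44]
```

```bash
python3 -m handwheel '[[[0,0,0,-0.035,-0.008,0,1],[0,0,0,-0.035,-0.008,0.01,1],[0,0,0,-0.03,-0.007,0.01,1],[0,0,0,-0.02,-0.004,0,1],[0,0,0,0,0,0,1],[0,0,0,0,0,0,1]]]'
python3 -c "
from h import *
go(.5005,-.0118,.055,-88); print(manip.get_obs()['joint_pos'].round(2))"
```

```text
clock: 27.05
tool_pos: [0.4994, 0.0019, 0.176]
eef_rot: [0.717, -0.697, 0.0, -0.001]
contact_force: [0.2, -0.8, -0.1]
finger_gap: 0.0854
t 27.05 pos [0.4994 0.0019 0.176 ] yaw -88.4 q7 -1.74 gap 0.0854 F [ 0.18 -0.83 -0.05]
turn [-0.11  0.06 -0.43] shift [ 0.0138 -0.0005  0.121 ]
[ 0.47  0.28 -0.63  1.67  0.17  1.25 -1.74]
```

```bash
python3 -m handwheel '[[[0,0,0,0.01,0,0.01,1],[0,0,0,0.004,0,0.015,1],[0,0,0,0,0,0.015,1],[0,0,0,0,0,0,1],[0,0,0,0,0,0,1]]]'
python3 -c "
from h import *
go(.5005,-.0118,.055,-88)"
```

```text
clock: 27.47
tool_pos: [0.5002, -0.0225, 0.1335]
eef_rot: [0.713, -0.701, 0.003, 0.0]
contact_force: [-0.2, 0.9, -0.9]
finger_gap: 0.0853
t 27.47 pos [ 0.5002 -0.0225  0.1335] yaw -89.0 q7 -1.72 gap 0.0853 F [-0.25  0.91 -0.86]
turn [-0.18 -0.26 -0.98] shift [-0.0111 -0.0003  0.0784]
```

```bash
python3 -m handwheel '[[[0,0,0,-0.009,0,0,1],[0,0,0,0,0,0,1],[0,0,0,0,0,0,1],[0,0,0,0,0,0,1]]]'
python3 -c "
from h import *
go(.5005,-.0118,.055,-88)"
```

```text
clock: 27.8
tool_pos: [0.5008, -0.0169, 0.1346]
eef_rot: [0.711, -0.703, 0.004, 0.0]
contact_force: [0.7, -0.4, -0.3]
finger_gap: 0.0854
t 27.8 pos [ 0.5008 -0.0169  0.1346] yaw -89.4 q7 -1.74 gap 0.0854 F [ 0.7  -0.41 -0.32]
turn [-0.27 -0.35 -1.36] shift [-0.0056  0.0006  0.0796]
```

```bash
python3 -m handwheel '[[[0,0,0,-0.006,0,0.015,1],[0,0,0,-0.001,0,0.02,1],[0,0,0,0,0,0.02,1],[0,0,0,0,0,0.01,1],[0,0,0,0,0,0.005,1],[0,0,0,0,0,0,1],[0,0,0,0,0,0,1]]]'
python3 -c "
from h import *
go(.5005,-.0118,.055,-88)"
```

```text
clock: 28.38
tool_pos: [0.5069, -0.0095, 0.0674]
eef_rot: [0.711, -0.703, 0.009, -0.003]
contact_force: [0.2, 0.3, -0.9]
finger_gap: 0.0852
t 28.38 pos [ 0.5069 -0.0095  0.0674] yaw -89.3 q7 -1.81 gap 0.0852 F [ 0.2   0.32 -0.94]
turn [-0.98 -0.45 -1.29] shift [0.0021 0.0067 0.0123]
```

```bash
python3 -m handwheel '[[[-0.8,-0.4,0,0.002,0.006,0.005,1],[-0.2,0,0,0,0.001,0.004,1],[0,0,0,0,0,0,1],[0,0,0,0,0,0,0],[0,0,0,0,0,0,0],[0,0,0,0,0,0,0],[0,0,0,0,0,0,0],[0,0,0,0,0,0,0],[0,0,0,0,0,0,0]]]'
python3 -c "
from h import *
go(.5005,-.0118,.055,-88)"
python3 -m handwheel '[[[0,0,0,0,0,-0.01,0],[0,0,0,0,0,-0.02,0],[0,0,0,0,0,-0.03,0],[0,0,0,0,0,-0.03,0],[0,0,0,0,0,-0.03,0],[0,0,0,0,0,-0.03,0],[0,0,0,0,0,0,0],[0,0,0,0,0,0,0],[0,0,0,0,0,0,0],[0,0,0,0,0,0,0]]]'
for i in 1 2 3 4; do python3 -m handwheel '[[[0,0,0,0,0,0,0]]]' | grep -E "contact|gap|tool"; done
```

```text
clock: 29.13
tool_pos: [0.5027, -0.0129, 0.0612]
eef_rot: [0.711, -0.703, 0.002, -0.001]
contact_force: [-0.2, -1.1, -0.3]
finger_gap: 0.0616
t 29.13 pos [ 0.5027 -0.0129  0.0612] yaw -89.4 q7 -1.8 gap 0.0616 F [-0.24 -1.13 -0.27]
turn [-0.29 -0.08 -1.39] shift [-0.0011  0.0022  0.0062]
clock: 29.97
tool_pos: [0.4915, -0.0117, 0.2103]
eef_rot: [0.712, -0.702, -0.008, 0.007]
contact_force: [-0.4, 0.2, -4.6]
finger_gap: 0.0616
tool_pos: [0.4902, -0.0117, 0.2086]
contact_force: [0.3, -0.1, -4.9]
finger_gap: 0.0617
tool_pos: [0.4889, -0.0118, 0.2069]
contact_force: [0.3, -0.5, -4.4]
finger_gap: 0.062
tool_pos: [0.4879, -0.0119, 0.2056]
contact_force: [0.0, 0.7, -4.1]
finger_gap: 0.0621
tool_pos: [0.4872, -0.0119, 0.2046]
contact_force: [0.6, -0.4, -4.6]
finger_gap: 0.0618
```

Tin C reads about 4.6 N (0.46 kg), which is the heaviest (others 0.18 and 0.25 kg). Settling and final check.

```bash
python3 -m handwheel '[[[1,0,0,0,0,-0.004,0],[0,0,0,0,0,0,0],[0,0,0,0,0,0,0],[0,0,0,0,0,0,0],[0,0,0,0,0,0,0],[0,0,0,0,0,0,0]]]'
python3 -m handwheel '[[[0,0,0,0,0,0,0],[0,0,0,0,0,0,0],[0,0,0,0,0,0,0]]]'
python3 -c "
from h import *
go(.5005,-.0118,.2,-88)
t=snap('top','top14');im=snap('scene','scene14'); print(jarang(t,.5305,.3605)[:2],jarang(im,.5305,.3605)[:2])
for c,I in(('top',t),('scene',im)):
  for n in('tin_1','jar','jar_label'):
    for d in manip.landmark_of(c,n): print(c,n,c2w(I,d['point']).round(3),round(d['conf'],2))
go(.5005,-.0118,.2,-88); print(manip.get_obs()['dq'].round(3))"
```

```text
clock: 30.8
tool_pos: [0.4865, -0.0121, 0.2081]
eef_rot: [0.713, -0.701, -0.006, 0.005]
contact_force: [-0.5, 0.4, -4.5]
finger_gap: 0.0616
clock: 31.05
tool_pos: [0.4868, -0.012, 0.2083]
eef_rot: [0.713, -0.701, -0.006, 0.004]
contact_force: [-0.2, -1.1, -3.9]
finger_gap: 0.0617
t 31.05 pos [ 0.4868 -0.012   0.2083] yaw -89.1 q7 -1.7 gap 0.0617 F [-0.17 -1.05 -3.94]
turn [ 0.84  0.15 -1.1 ] shift [ 0.     -0.0138  0.008 ]
(np.float64(101.21465063492977), array([0.53004855, 0.37776377])) (np.float64(101.21291526852679), array([0.52769942, 0.37709978]))
top tin_1 [ 0.589 -0.321  0.004] 0.85
top tin_1 [ 0.453 -0.325  0.004] 0.74
top tin_1 [0.528 0.392 0.038] 0.44
top jar [0.425 0.366 0.   ] 0.85
top jar [0.533 0.363 0.002] 0.81
top jar [0.506 0.488 0.002] 0.59
top jar [ 0.634  0.39  -0.001] 0.55
top jar_label [0.513 0.279 0.037] 0.94
top jar_label [0.455 0.362 0.038] 0.88
top jar_label [0.658 0.41  0.042] 0.85
top jar_label [0.527 0.392 0.037] 0.58
scene tin_1 [ 0.586 -0.322  0.007] 0.77
scene tin_1 [ 0.449 -0.326  0.005] 0.65
scene tin_1 [ 0.482 -0.012  0.145] 0.64
scene jar [0.633 0.39  0.   ] 0.97
scene jar [ 0.489  0.255 -0.001] 0.85
scene jar [0.53  0.361 0.003] 0.67
scene jar [0.423 0.363 0.   ] 0.64
scene jar_label [0.509 0.278 0.041] 0.83
scene jar_label [0.453 0.354 0.037] 0.81
scene jar_label [0.531 0.388 0.039] 0.78
scene jar_label [0.507 0.49  0.067] 0.6
scene jar_label [0.659 0.411 0.037] 0.57
t 31.45 pos [ 0.4867 -0.012   0.2082] yaw -89.1 q7 -1.7 gap 0.0617 F [ 0.2   0.09 -4.77]
turn [ 0.84  0.14 -1.09] shift [-0.     -0.0139  0.008 ]
[ 0.001 -0.001 -0.001 -0.001 -0.002  0.002 -0.001]
```

View pics/scene14.png

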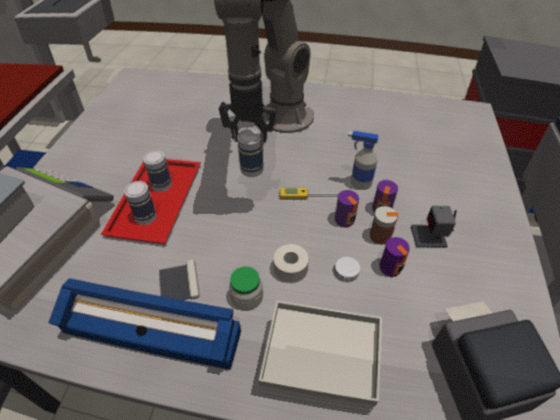

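View pics/top14.png

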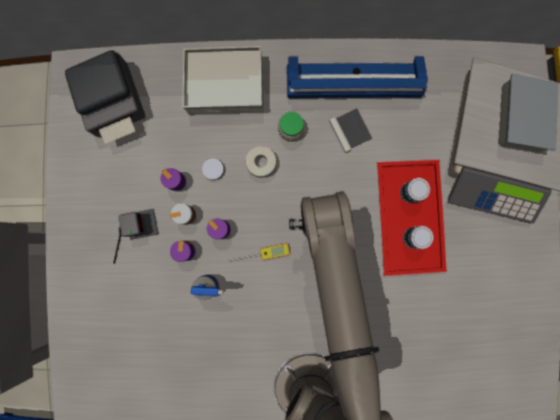

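The last pictures show both light tins upright on the tray at top (418,189) and (420,238), the jar facing the reader at (182,214), bystanders where they were, and tin C held about 145 mm up, still. Handing in.

```bash
python3 -c "
from h import *
print(manip.close_job())"
```

```text
the job is handed in; nothing more can be done
None
```

I turned the jar to the reader, put the two lighter tins on the red tray, and handed the job in at about 31.5 s with the heaviest tin still in the gripper. `close_job()` gives no verdict, so these are my own last checks:

- **Jar:** its label points at about 101°, against about 100° for the reader. It is within about 4 mm of where it started, upright and let go.
- **Weights:** hefting read about 1.8 N for the first tin, 2.5 N for the second and 4.6 N for the third. The third is clearly the heaviest.
- **Light tins:** they stand at (0.588, −0.32) and (0.45, −0.325), upright and let go on the tray floor.
- **Heaviest tin:** it is held about 145 mm up and about 1° from upright. Joint speeds are near zero and nothing is near it.
- **Bystanders and decoys:** none showed any movement in the last pictures.

**What went less well:**
- Setting the second tin down, I pushed too far and the wrist force briefly peaked at 67 N, below the 120 N limit. I then let it go 1–2 mm above the tray floor.
- The scene camera put the light tins' undersides 1–4 mm higher than the top camera did, which is within the networks' stated error.

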